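# Lock the window crane, load it, release it and park it

## Robot

A 6-joint arm with a two-finger parallel gripper is mounted at the origin on the work surface. World frame = base frame: x ahead of the robot, y to its left, z up, the work surface at z = 0. Lengths are in m, angles in rad, forces in N, time in s.
With the tool pointing down it reaches from about 0.375 to 0.975 m from the base axis. Payload 3.8 kg.
Tool frame: the origin (TCP) lies midway between the tips of the shut fingers; the grasp point (between the pads) lies 19 mm behind it; z points along the fingers, y is the line along which they close (so a half turn about z gives the same grasp; the last joint's range is limited). The gripper opens to 85 mm and grips with 20 to 120 N. Pads are 22 mm wide; open, the fingers measure 114 mm over their backs; the gripper's body (76 mm by 85 mm) begins 54 mm behind the grasp point. The pads swing forward as they close: fully open they stand 13 mm farther back than shut.
Start: joints at [-1.291, 0.264, 1.604, -0, 1.274, -0.037], TCP at [0.21, -0.641, 0.205] pointing down, gripper open.
Joint ranges: [-2.63, 2.63], [-0.94, 2.18], [0.31, 2.57], [-1.31, 4.45], [0, 2.66], [-2.55, 2.55]. Speed limits (rad/s): [2.57, 2.57, 3.14, 3.14, 3.14, 3.14].

## Interface

Orientations are given as a rotation vector (axis times angle).
In Python, from workcell import bot, imaging gives the robot as it stands.
- The arm moves only by the tool step_arm, never from a script. Its argument "series" is a list of rows, each an object of numbers: "grip": the closure, from -1 (fully open) to 1 (shut); "x", "y", "z": the shift along the tool's x, y, z normalised to -1 to 1, where 1 is 500 mm; "ax", "ay", "az": the turn, a rotation vector about the tool's x, y, z normalised to -1 to 1, where 1 is 30 degrees. A call has 1 to 12 rows; each row is the pose to reach, as a shift and turn from the pose commanded when the call began, along the tool's axes at that moment; what a row does not reach only later rows make up. A row lasts 1/10 s, in which the tool goes at most 50 mm and 8.59 degrees, less where a joint would pass 70% of its speed; a pose out of reach is approached as far as the arm can. A call with a number of a shift or a turn outside -1 to 1 is refused whole. A call with a gripper value outside its range is refused whole. The fingers move at their own pace and stop on an object; "force" is the grip in N (left out, the last holds). Time passes only in rows, so rows that repeat a pose let the fingers close. It gives the time, the measured TCP pose, the force, the opening and the grip force at its end, in the units of the state.
- bot.read_state(): the state, without advancing time (a new reading comes with each control period).
- imaging.read_camera(name): name is "side" or "top"; returns a dict with "img" (420x560x3 uint8, red, green, blue), "fx", "fy", "cx", "cy" (pixels), "R" (3x3) and "t" (3): a world point X has camera coordinates R X + t. Camera axes: x right, y down, z forward; pixel columns grow to the right and rows downward; lengths in m; the calibration is good to about 2 mm. A picture is of the moment at which its call begins. There is no depth.
- bot.finish_job(): hands the job in; it is judged then, once.
The state is a dict: "time": time; "q": joint angles; "joint_vel": joint speeds; "joint_torque": joint torques, N m; "tool_pos": TCP position; "tcp_rot": TCP orientation; "wrist_force": force on the tool from outside, world axes, zero at the start; "torque": the same for the moment, N m; "width": opening from 0.0 (shut) to 1.0 (fully open); "grip_force": force on a finger pad.
Only numpy, scipy, OpenCV 4.12 (cv2) and the standard library are available. Lean on these libraries where they do the work, as an engineer would, in place of code of your own. Each camera call takes 0.05 s, during which the arm holds its last target. There are 200 camera calls.

## Task

Push the iron crane's kick lever fully down so that the swing arm is locked where it stands, then set the squat mason jar with the metal ring lid upright in the dish on the arm and let go of it. When the jar is in, flick the lever fully up again to release the arm, and swing the loaded arm right home to its stop, in line with the window, leaving everything else on the sill where it is.

Things in the scene. Friction and masses are not known exactly. Their poses are not given: they have to be found in the camera images.
- pivot (a point): Point on the swing arm's vertical axis, 110 mm above the table, fixed in the crane: a black iron post 22 mm thick, 165 mm high, in front of a narrow tiled pier (90 mm wide, 250 mm high, near face 60 mm from the axis to the window side). Axes are the crane's: x to the window, y left, z up; its yaw varies by 0.2 rad.
- ledge_edge (a point): Middle of the outer lower edge of a fixed steel wire rack (86 mm wide, 6 mm thick, underside 200 mm above the table, potted herb on its inner end, top 275 mm) that hangs over the lever and points the same way, out to 146 mm from the pivot axis. The tool must lean outward by about 35 degrees to work the pad under it.
- lever_hinge (a point): Centre of the kick lever's horizontal hinge, 85 mm above the table, 60 mm from the pivot axis. The lever points outward from the axis, 55 degrees to the left of the crane's -x direction.
- lever_pad (a point): Centre of the lever's foot pad (black iron, 40 mm long, 26 mm wide, 8 mm thick, two rubber ribs), 98 mm from the hinge; the pad ends 118 mm from the hinge, the rest is a 16 mm wide bar. The line from lever_hinge to lever_pad gives the lever's direction.
- kick (a joint): Kick lever: 0 = fully up (25 degrees above level, arm free), 0.70 rad = fully down at its stop (15 degrees below level, pad 60 mm above the table, arm locked). Stays where left; 2 N at the pad moves it. On locking, a pawl enters between pegs under the arm's hub and may turn the arm by up to 14 degrees to a notch; a locked arm cannot swing.
- swing (a joint): Swing arm about the vertical axis at pivot: 0 = home at its stop, pointing to -y of the crane (along the window); grows as it swings out towards the robot (crane's -x, clockwise from above), at most 1.05 rad. Light friction (0.2 N at the hook); stays where left.
- dish_floor (a point): Centre of the inner floor of the round black iron dish on the arm, 145 mm from the pivot axis, 114 mm above the table. Inner radius about 47 mm, outer 53 mm, rim 9 mm above this floor. x, y, z: across the arm, along the arm to the pivot, up.
- hook_stem (a point): Point on the upright brass stem of the hook at the outer end of the arm, 230 mm from the pivot axis, 160 mm above the table. The stem is 10 mm thick, from 109 to 184 mm above the table; above it the hook curls outward to 200 mm.
- jar_mid (a point): Centre (half-way up) of the squat glass mason jar: 66 mm in diameter, 70 mm tall, with a grey metal ring lid 62 mm in diameter over its top 18 mm. 0.2 to 0.4 kg. Stands upright. The only glass jar with a metal lid.
- ramekin: White stoneware ramekin, open, 76 mm in diameter, 45 mm tall; origin under its centre. Leave it.
- timer: Egg timer of red plastic, 67 mm in diameter, 68 mm tall; origin under its centre. Leave it.
- cellar: Clay salt cellar with a wooden lid and knob, 72 mm in diameter, 74 mm tall; origin under its centre. Leave it.
- reamer: Wooden citrus reamer lying on its side, 152 mm long, 44 mm thick; origin under its middle, x along it to its ribbed head. Leave it.
- spoon: Dark wooden spoon lying flat, 161 mm long, 42 mm wide, 9 mm thick; origin near its middle, x along it to its bowl. Leave it.
- oil: Green glass oil bottle, 60 mm in diameter, 190 mm tall; origin under its centre. Leave it.

How it is judged:
By the outcome, as a careful person would: the job done as asked, in the order asked, and still so for the second after the job is handed in, with the robot touching nothing.
It also fails if it takes over 72 s, if anything falls off the work surface, if the arm or the gripper's body presses on something with over 40 N, if the wrist force passes 120 N, or if a joint passes its speed limit or range.

## Working session

There is one attempt and no reset: what is moved stays moved. The work goes in short steps, Python scripts to look and compute and a tool call to move; the robot and the scene stay as the last step left them, time stands still between calls to the robot, and variables do not carry over. Pictures are saved under pics/ and viewed, at most 10 in all, crops included, and the job is handed in when it is done.

Besides the shell and the picture viewer there is one more tool, called after "Request:" by a JSON object that holds its "api" and its "payload". step_arm: Moves the arm, as the interface text tells. Scaled input: -1 to 1 covers 500 mm each way for a shift and 30 degrees each way for a turn. Its arguments: {"type":"object","properties":{"series":{"type":"array","items":{"type":"object","properties":{"grip":{"type":"number"},"x":{"type":"number","minimum":-1,"maximum":1},"y":{"type":"number","minimum":-1,"maximum":1},"z":{"type":"number","minimum":-1,"maximum":1},"ax":{"type":"number","minimum":-1,"maximum":1},"ay":{"type":"number","minimum":-1,"maximum":1},"az":{"type":"number","minimum":-1,"maximum":1}}}},"force":{"type":"number"}},"required":["series"]}

```bash
mkdir -p pics; ls
python3 - <<'E'
from workcell import bot, imaging
import cv2
for n in ("side","top"):
    c=imaging.read_camera(n); cv2.imwrite(f"pics/{n}0.png",c["img"][:,:,::-1]); print(n,c["fx"],c["cx"],c["cy"],c["R"],c["t"])
s=bot.read_state(); print(s)
E
```

```text
pics
side 442.961980572824 279.29047325241004 210.4479186656834 [[-0.97962572 -0.20080109  0.00351648]
 [-0.15622744  0.75093287 -0.64163293]
 [ 0.12619995 -0.62910949 -0.7670038 ]] [0.53619405 0.17004221 1.19556609]
top 400.48243898574776 283.79645218437787 213.5992060780975 [[ 0.00743817 -0.99986666  0.01453772]
 [-0.99858103 -0.00819367 -0.05261927]
 [ 0.05273137 -0.0141257  -0.99850882]] [0.00545433 0.54289259 1.10863326]
{'time': 0.1, 'q': array([-1.29088739e+00,  2.64706953e-01,  1.60525288e+00,  1.49308866e-05,
        1.27372783e+00, -3.69029813e-02]), 'joint_vel': array([ 2.25094385e-03, -8.90286708e-04, -3.68692215e-03, -1.43988772e-03,
        2.42344070e-05, -2.79933603e-03]), 'joint_torque': array([-1.01505079e-04, -5.16708577e+01, -3.68588948e+01, -4.57293220e-05,
        6.24230583e-03, -2.19712751e-05]), 'tool_pos': array([ 0.2100878 , -0.64070354,  0.20395863]), 'tcp_rot': array([-3.10020571e+00, -4.95233298e-01,  3.76359656e-04]), 'wrist_force': array([-0.36846444, -0.27638767, -0.64549911]), 'torque': array([-0.03365595,  0.00152525,  0.00873641]), 'grip_force': 0.0, 'width': 1.005948503432103}
```

View pics/top0.png

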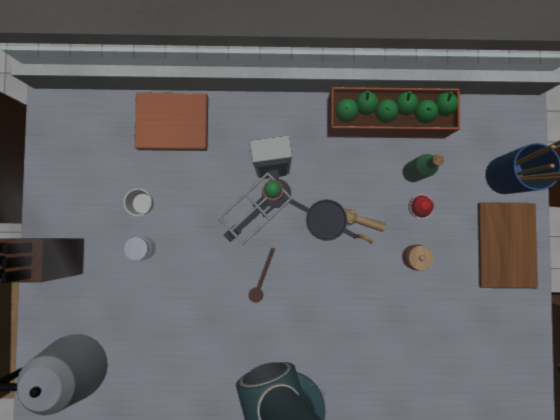

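View pics/side0.png

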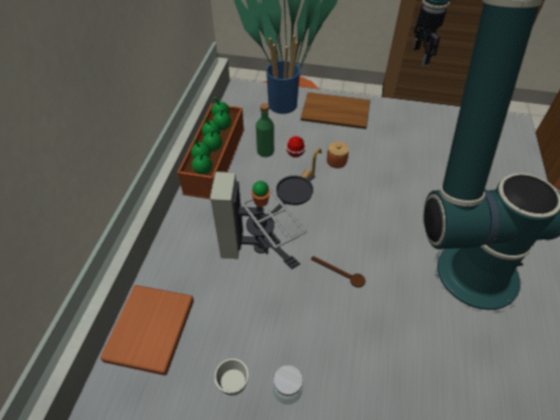

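The top view has the jar at (138,248), ramekin (138,202), crane post near (275,190), dish (326,220), hook (370,240) with the reamer beneath, and the lever pad at (232,236). Next I'll enlarge the crane in both views.

Run:
```python
import cv2,numpy as np
t=cv2.imread("pics/top0.png"); s=cv2.imread("pics/side0.png")
a=cv2.resize(t[130:260,210:400],None,fx=4,fy=4,interpolation=cv2.INTER_CUBIC)
b=cv2.resize(s[140:290,200:370],None,fx=4,fy=4,interpolation=cv2.INTER_CUBIC)
f=lambda i:np.clip(i.astype(float)*1.8,0,255).astype('uint8')
cv2.imwrite("pics/ca.png",f(a));cv2.imwrite("pics/cb.png",f(b))
```

```text
(no output)
```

View pics/ca.png

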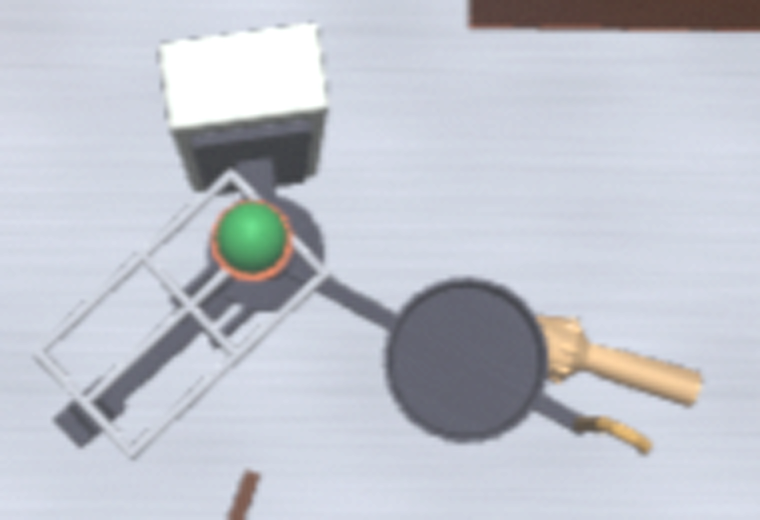

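View pics/cb.png

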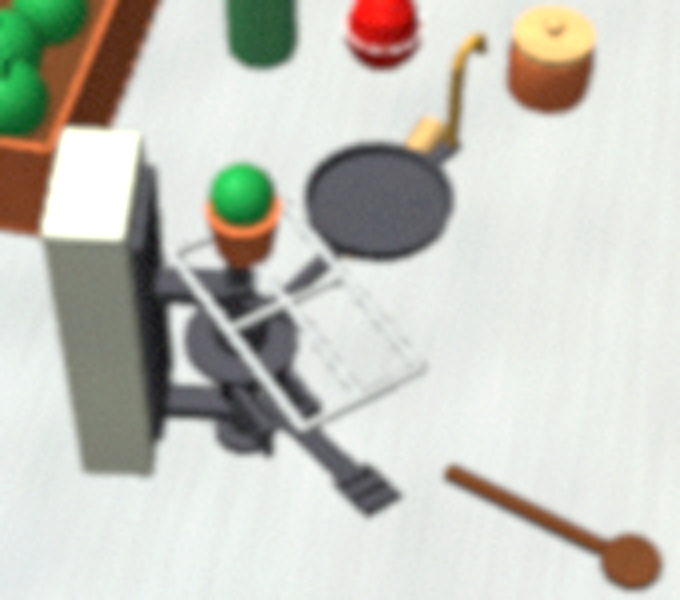

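```bash
cat > h.py <<'E'
import numpy as np, cv2
from workcell import bot, imaging
from scipy.spatial.transform import Rotation as Rn
TOP=dict(fx=400.48243898574776,cx=283.79645218437787,cy=213.5992060780975,R=np.array([[0.00743817,-0.99986666,0.01453772],[-0.99858103,-0.00819367,-0.05261927],[0.05273137,-0.0141257,-0.99850882]]),t=np.array([0.00545433,0.54289259,1.10863326]))
SIDE=dict(fx=442.961980572824,cx=279.29047325241004,cy=210.4479186656834,R=np.array([[-0.97962572,-0.20080109,0.00351648],[-0.15622744,0.75093287,-0.64163293],[0.12619995,-0.62910949,-0.7670038]]),t=np.array([0.53619405,0.17004221,1.19556609]))
def ray(c,u,v): return -c['R'].T@c['t'], c['R'].T@np.array([(u-c['cx'])/c['fx'],(v-c['cy'])/c['fx'],1])
def onz(c,u,v,z):
    o,d=ray(c,u,v); return (o+d*(z-o[2])/d[2]).round(4)
def two(pt,ps):
    o1,d1=ray(TOP,*pt);o2,d2=ray(SIDE,*ps)
    k=np.linalg.lstsq(np.c_[d1,-d2],o2-o1,rcond=None)[0]
    a,b=o1+k[0]*d1,o2+k[1]*d2; return ((a+b)/2).round(4),np.linalg.norm(a-b).round(4)
def pix(c,X):
    p=c['R']@np.array(X)+c['t']; return (p[:2]/p[2]*c['fx']+[c['cx'],c['cy']]).round(1)
def delta(pos,R): # row values for target, from measured pose
    s=bot.read_state();R0=Rn.from_rotvec(s['tcp_rot'])
    return (R0.inv().apply(np.array(pos)-s['tool_pos'])/.5).round(3),np.degrees((R0.inv()*R).as_rotvec()).round(2)/30
E
python3 - <<'E'
from h import *
T=lambda x,y:(x/4+210,y/4+130); S=lambda x,y:(x/4+200,y/4+140)
print("dish rim",onz(TOP,*T(467,360),.123),onz(SIDE,*S(379,200),.123))
a=[onz(TOP,*T(*p),.206) for p in((38,355),(133,458),(232,172),(325,270))]
b=[onz(SIDE,*S(*p),.206) for p in((303,430),(425,369),(178,250))]
print("rack",a,b); ro=(a[0]+a[1])/2; ri=(a[2]+a[3])/2; d=ro-ri; print(ro,np.degrees(np.arctan2(d[1],d[0])))
print("padtip",onz(TOP,*T(68,433),.135),"pad ctr",onz(SIDE,*S(370,490),.13))
p=[onz(TOP,*T(*q),.25) for q in((162,45),(318,25),(327,107),(172,130))];print("pier",p)
e=p[2]-p[3];e2=p[1]-p[0]
for q in(e,e2):print("yaw from edge deg",np.degrees(np.arctan2(q[1],q[0]))+90)
print("stem foot",onz(TOP,*T(580,425),.184),two(T(580,425),S(460,80)),"stem low side",onz(SIDE,*S(454,138),.115))
for n,c in(("top",TOP),("side",SIDE)):
    g=cv2.imread(f"pics/{n}0.png"); 
    x0,y0=(105,230) if n=="top" else (260,355)
    r=g[y0:y0+50,x0:x0+60]; h=cv2.cvtColor(r,cv2.COLOR_BGR2HSV)
    r4=cv2.resize(r,None,fx=5,fy=5,interpolation=cv2.INTER_CUBIC)
    cv2.imwrite(f"pics/j{n}.png",r4)
a,b=cv2.imread("pics/jtop.png"),cv2.imread("pics/jside.png");cv2.imwrite("pics/j.png",np.hstack([a,b]))
E
```

```text
dish rim [ 0.5217 -0.0977  0.123 ] [ 0.5222 -0.0878  0.123 ]
rack [array([0.5195, 0.1613, 0.206 ]), array([0.4604, 0.1056, 0.206 ]), array([0.6274, 0.05  , 0.206 ]), array([ 0.5704, -0.0047,  0.206 ])] [array([0.5216, 0.1691, 0.206 ]), array([0.4613, 0.1127, 0.206 ]), array([0.6239, 0.0535, 0.206 ])]
[0.48995 0.13345 0.206  ] 134.51765784726012
padtip [0.4739 0.1523 0.135 ] pad ctr [0.4844 0.1516 0.13  ]
pier [array([0.6915, 0.0886, 0.25  ]), array([0.7038, 0.0016, 0.25  ]), array([ 0.6576, -0.0038,  0.25  ]), array([0.6438, 0.0825, 0.25  ])]
yaw from edge deg 9.085098109473506
yaw from edge deg 8.047105145893482
stem foot [ 0.4813 -0.1577  0.184 ] (array([ 0.4808, -0.1588,  0.1786]), np.float64(0.0011)) stem low side [ 0.4814 -0.1655  0.115 ]
```

View pics/j.png

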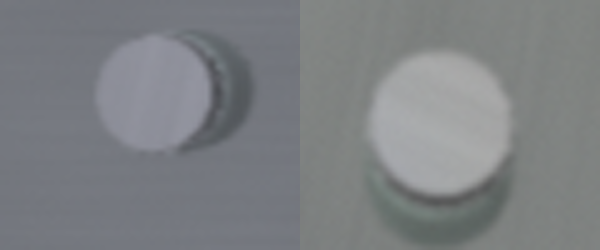

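Crop left: the top-view lid circle is centred at (155,93). Crop right: the side-view lid is at (140,123) in its half. The jar stands clear, with the ramekin well behind it.

```bash
cat >> h.py <<'E'
P=np.array([.5927,.0307]); PHI=np.radians(134.5); YAW=np.radians(9)
def tool(xyaw,lean): # xyaw deg: heading of tool x; lean: tool body leans toward +x heading by deg
    return Rn.from_euler('z',xyaw,degrees=True)*Rn.from_euler('x',180,degrees=True)*Rn.from_euler('y',lean,degrees=True)
def lev(r,z): return np.r_[P+r*np.array([np.cos(PHI),np.sin(PHI)]),z]
E
python3 - <<'E'
from h import *
k=.4
print("jar lid",onz(TOP,155/5+105-k,93/5+230-k,.07),onz(SIDE,140/5+260-k,123/5+355-k,.07))
R=tool(134.5,35);print(R.as_matrix().round(2))
for n,(p,RR) in dict(A=((.45,-.1,.4),R),pre=(lev(.24,.25),R)).items(): print(n,np.round(p,3),delta(p,RR))
E
```

```text
jar lid [0.4453 0.4008 0.07  ] [0.4465 0.4049 0.07  ]
[[-0.57  0.71 -0.4 ]
 [ 0.58  0.7   0.41]
 [ 0.57  0.   -0.82]]
A [ 0.45 -0.1   0.4 ] (array([ 0.793, -0.879, -0.39 ]), array([ 1.17633333,  0.72733333, -3.73833333]))
pre [0.424 0.202 0.25 ] (array([ 0.932, -1.468, -0.089]), array([ 1.17633333,  0.72733333, -3.73833333]))
```

```bash
sed -i "s/from_euler('y',lean/from_euler('y',-lean/" h.py; python3 -c "
from h import *
print(tool(134.5,35).as_matrix().round(2))"
```

```text
[[-0.57  0.71  0.4 ]
 [ 0.58  0.7  -0.41]
 [-0.57  0.   -0.82]]
```

Request:
{"api": "step_arm", "payload": {"series": [{"x": 0,"y": 0,"z": -0.4,"az": -0.2,"grip": -1},{"x": 0.3,"y": -0.2,"z": -0.4,"az": -0.5,"grip": -1},{"x": 0.79,"y": -0.88,"z": -0.4,"az": -1,"grip": -1},{"x": 0.79,"y": -0.88,"z": -0.4,"az": -1,"grip": -1},{"x": 0.79,"y": -0.88,"z": -0.4,"az": -1,"grip": -1},{"x": 0.79,"y": -0.88,"z": -0.4,"az": -1,"grip": -1},{"x": 0.79,"y": -0.88,"z": -0.4,"az": -1,"grip": -1},{"x": 0.79,"y": -0.88,"z": -0.4,"az": -1,"grip": -1},{"x": 0.79,"y": -0.88,"z": -0.4,"az": -1,"grip": -1},{"x": 0.79,"y": -0.88,"z": -0.4,"az": -1,"grip": -1},{"x": 0.79,"y": -0.88,"z": -0.4,"az": -1,"grip": -1},{"x": 0.79,"y": -0.88,"z": -0.4,"az": -1,"grip": -1}]}}

```text
validation failed for argument at $.se...
```

Request:
{"api": "step_arm", "payload": {"series": [{"x": 0.0,"y": 0.0,"z": -0.1,"ax": 0.0,"ay": 0.0,"az": -0.2,"grip": -1.0},{"x": 0.0,"y": 0.0,"z": -0.3,"ax": 0.0,"ay": 0.0,"az": -0.4,"grip": -1.0}], "force": 40}}

```text
time: 0.3
tool_pos: [0.2097, -0.6393, 0.3022]
tcp_rot: [-3.024, -0.821, 0.0]
wrist_force: [0.7, -1.5, 1.1]
width: 1.002
grip_force: 0.0
```

```bash
python3 -c "
from h import *
print(delta((.45,-.1,.4),tool(134.5,35)));print(delta((.45,-.1,.4),tool(134.5,0)))"
```

```text
(array([ 0.961, -0.689, -0.188]), array([-1.063, -0.839, -3.348]))
(array([ 0.961, -0.689, -0.188]), array([-0.00666667, -0.016     , -3.47033333]))
```

Request:
{"api": "step_arm", "payload": {"series": [{"x": 0.1,"y": -0.06,"z": -0.19,"ax": 0.0,"ay": 0.0,"az": -0.1,"grip": -1.0},{"x": 0.96,"y": -0.69,"z": -0.19,"ax": 0.0,"ay": 0.0,"az": -1.0,"grip": -1.0},{"x": 0.96,"y": -0.69,"z": -0.19,"ax": 0.0,"ay": 0.0,"az": -1.0,"grip": -1.0},{"x": 0.96,"y": -0.69,"z": -0.19,"ax": 0.0,"ay": 0.0,"az": -1.0,"grip": -1.0},{"x": 0.96,"y": -0.69,"z": -0.19,"ax": 0.0,"ay": 0.0,"az": -1.0,"grip": -1.0},{"x": 0.96,"y": -0.69,"z": -0.19,"ax": 0.0,"ay": 0.0,"az": -1.0,"grip": -1.0},{"x": 0.96,"y": -0.69,"z": -0.19,"ax": 0.0,"ay": 0.0,"az": -1.0,"grip": -1.0},{"x": 0.96,"y": -0.69,"z": -0.19,"ax": 0.0,"ay": 0.0,"az": -1.0,"grip": -1.0},{"x": 0.96,"y": -0.69,"z": -0.19,"ax": 0.0,"ay": 0.0,"az": -1.0,"grip": -1.0},{"x": 0.96,"y": -0.69,"z": -0.19,"ax": 0.0,"ay": 0.0,"az": -1.0,"grip": -1.0},{"x": 0.96,"y": -0.69,"z": -0.19,"ax": 0.0,"ay": 0.0,"az": -1.0,"grip": -1.0},{"x": 0.96,"y": -0.69,"z": -0.19,"ax": 0.0,"ay": 0.0,"az": -1.0,"grip": -1.0}], "force": 40}}

```text
time: 1.5
tool_pos: [0.4451, -0.1159, 0.3985]
tcp_rot: [2.719, 1.574, -0.0]
wrist_force: [1.1, -0.3, -0.4]
width: 0.999
grip_force: 0.0
```

```bash
python3 -c "
from h import *
p=lev(.25,.3);print(p,bot.read_state()['q'].round(2));print(delta(p,tool(134.5,35)));print(delta(p,tool(134.5,0)))"
```

```text
[0.41747268 0.20901261 0.3       ] [-0.31 -0.21  1.74 -0.    1.61  0.21]
(array([ 0.536, -0.371,  0.197]), array([-0.75566667, -0.996     , -2.39633333]))
(array([ 0.536, -0.371,  0.197]), array([-0.        ,  0.        , -2.47866667]))
```

Request:
{"api": "step_arm", "payload": {"series": [{"x": 0.53,"y": -0.37,"z": 0.2,"ax": 0.0,"ay": 0.0,"az": -1.0,"grip": -1.0},{"x": 0.53,"y": -0.37,"z": 0.2,"ax": 0.0,"ay": 0.0,"az": -1.0,"grip": -1.0},{"x": 0.53,"y": -0.37,"z": 0.2,"ax": 0.0,"ay": 0.0,"az": -1.0,"grip": -1.0},{"x": 0.53,"y": -0.37,"z": 0.2,"ax": 0.0,"ay": 0.0,"az": -1.0,"grip": -1.0},{"x": 0.53,"y": -0.37,"z": 0.2,"ax": 0.0,"ay": 0.0,"az": -1.0,"grip": -1.0},{"x": 0.53,"y": -0.37,"z": 0.2,"ax": 0.0,"ay": 0.0,"az": -1.0,"grip": -1.0},{"x": 0.53,"y": -0.37,"z": 0.2,"ax": 0.0,"ay": 0.0,"az": -1.0,"grip": -1.0},{"x": 0.53,"y": -0.37,"z": 0.2,"ax": 0.0,"ay": 0.0,"az": -1.0,"grip": -1.0}], "force": 40}}

```text
time: 2.3
tool_pos: [0.4141, 0.2073, 0.2958]
tcp_rot: [-2.21, -2.228, 0.006]
wrist_force: [-0.3, -1.1, -0.7]
width: 0.998
grip_force: 0.0
```

Request:
{"api": "step_arm", "payload": {"series": [{"x": 0.0,"y": 0.0,"z": 0.0,"ax": 0.0,"ay": 0.0,"az": -1.0,"grip": -1.0},{"x": 0.0,"y": 0.0,"z": 0.0,"ax": 0.0,"ay": 0.0,"az": -1.0,"grip": -1.0},{"x": 0.0,"y": 0.0,"z": 0.0,"ax": 0.0,"ay": 0.0,"az": -1.0,"grip": -1.0},{"x": 0.0,"y": 0.0,"z": 0.0,"ax": 0.0,"ay": 0.0,"az": -1.0,"grip": -1.0},{"x": 0.0,"y": 0.0,"z": 0.0,"ax": 0.0,"ay": 0.0,"az": -1.0,"grip": -1.0}], "force": 40}}

```text
time: 2.8
tool_pos: [0.4165, 0.2032, 0.2986]
tcp_rot: [1.568, 2.722, -0.001]
wrist_force: [0.5, -0.2, -0.4]
width: 1.001
grip_force: 0.0
```

```bash
python3 -c "
from h import *
p=lev(.25,.25);print(p,bot.read_state()['q'].round(2));print(delta(p,tool(134.5,35)));print(delta(p,tool(134.5,0)))"
```

```text
[0.41747268 0.20901261 0.25      ] [ 0.4  -0.19  1.91 -0.    1.43 -0.13]
(array([0.009, 0.008, 0.097]), array([-0.147     , -1.15966667, -0.464     ]))
(array([0.009, 0.008, 0.097]), array([-0.00066667,  0.00066667, -0.47933333]))
```

Request:
{"api": "step_arm", "payload": {"series": [{"x": 0.0,"y": 0.0,"z": 0.0,"ax": -0.12,"ay": -0.97,"az": -0.39,"grip": -1.0},{"x": 0.0,"y": 0.0,"z": 0.0,"ax": -0.12,"ay": -0.97,"az": -0.39,"grip": -1.0},{"x": 0.0,"y": 0.0,"z": 0.0,"ax": -0.12,"ay": -0.97,"az": -0.39,"grip": -1.0},{"x": 0.0,"y": 0.0,"z": 0.0,"ax": -0.12,"ay": -0.97,"az": -0.39,"grip": -1.0},{"x": 0.0,"y": 0.0,"z": 0.0,"ax": -0.12,"ay": -0.97,"az": -0.39,"grip": -1.0},{"x": 0.0,"y": 0.0,"z": 0.0,"ax": -0.12,"ay": -0.97,"az": -0.39,"grip": -1.0}], "force": 40}}

```text
time: 3.4
tool_pos: [0.4161, 0.2042, 0.2984]
tcp_rot: [1.08, 2.43, -0.269]
wrist_force: [-0.4, -0.2, -0.3]
width: 0.997
grip_force: 0.0
```

```bash
python3 -c "
from h import *
z=np.array([.4,-.41,-.82]);R=tool(134.5,35);z=R.as_matrix()[:,2]
g=lev(.162,.133)+.019*z  # TCP with grasp point at pad outer half
pre=g-.1*z
print(g,pre,bot.read_state()['q'].round(2));print(delta(pre,R));print(delta(g,R))
c=imaging.read_camera('top');d=imaging.read_camera('side')
a=cv2.resize(c['img'][130:280,160:310,::-1],(390,390),interpolation=2);b=cv2.resize(d['img'][170:320,220:370,::-1],(390,390),interpolation=2)
cv2.imwrite('pics/k1.png',np.clip(np.hstack([a,b])*1.7,0,255))
s=bot.read_state()
for cc in(TOP,SIDE):print(pix(cc,s['tool_pos']),pix(cc,lev(.162,.13)))
"
```

```text
[0.48679117 0.1384736  0.11743611] [0.44658867 0.17938397 0.19935132] [ 0.8  -0.21  2.01 -0.52  1.4   0.17]
(array([0.029, 0.01 , 0.211]), array([-0.02566667, -0.19333333, -0.07333333]))
(array([0.009, 0.013, 0.41 ]), array([-0.02566667, -0.19333333, -0.07333333]))
[191.7 266.3] [229.7 236.1]
[323.  243.2] [295.1 261.1][ WARN:0@0.457] global loadsave.cpp:1063 imwrite_ Unsupported depth image for selected encoder is fallbacked to CV_8U.
```

View pics/k1.png

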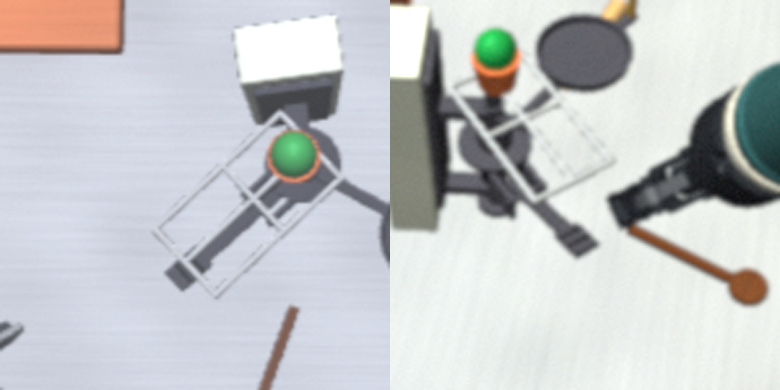

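Top view: the pad is at crop (185,273) and one finger at (15,328). Side view: the pad is at (577,240). Both match the predictions within about 1 px, so I'll approach and straddle the pad.

Request:
{"api": "step_arm", "payload": {"series": [{"x": 0.03,"y": 0.01,"z": 0.21,"ax": -0.03,"ay": -0.19,"az": -0.07,"grip": -1.0},{"x": 0.03,"y": 0.01,"z": 0.21,"ax": -0.03,"ay": -0.19,"az": -0.07,"grip": -1.0},{"x": 0.03,"y": 0.01,"z": 0.21,"ax": -0.03,"ay": -0.19,"az": -0.07,"grip": -1.0},{"x": 0.01,"y": 0.01,"z": 0.32,"ax": -0.03,"ay": -0.19,"az": -0.07,"grip": -1.0},{"x": 0.01,"y": 0.013,"z": 0.38,"ax": -0.03,"ay": -0.19,"az": -0.07,"grip": -1.0},{"x": 0.01,"y": 0.013,"z": 0.42,"ax": -0.03,"ay": -0.19,"az": -0.07,"grip": -1.0},{"x": 0.01,"y": 0.013,"z": 0.42,"ax": -0.03,"ay": -0.19,"az": -0.07,"grip": -1.0}], "force": 25}}

```text
time: 4.2
tool_pos: [0.4889, 0.1344, 0.1125]
tcp_rot: [0.997, 2.36, -0.313]
wrist_force: [-0.4, -0.8, 0.5]
width: 0.997
grip_force: 0.0
```

```bash
python3 -c "
from h import *
s=bot.read_state();print(s['wrist_force'].round(1),s['q'].round(2))
c=imaging.read_camera('top');d=imaging.read_camera('side')
a=cv2.resize(c['img'][150:270,180:300,::-1],(390,390),interpolation=2);b=cv2.resize(d['img'][190:310,240:360,::-1],(390,390),interpolation=2)
cv2.imwrite('pics/k2.png',np.clip(np.hstack([a,b])*1.7,0,255).astype('uint8'))
"
```

```text
[-0.4 -0.8  0.5] [ 0.65 -0.01  2.23 -0.75  0.98  0.33]
```

View pics/k2.png

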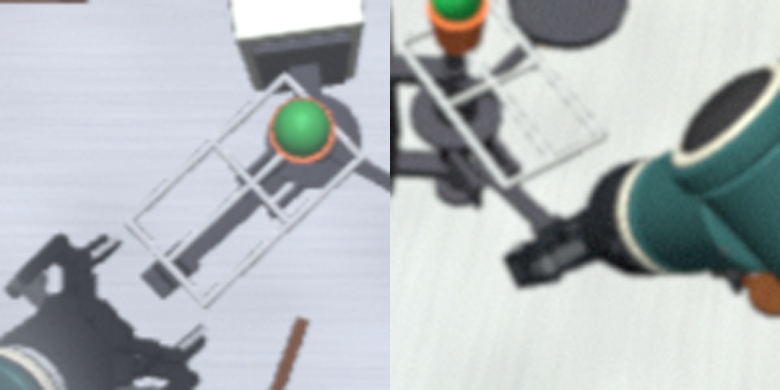

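Top view: the fingers straddle the pad, with tips at (120,240) and (205,330) and the pad at (162,275), roughly 3 mm off centre. I'll correct that, grip, and push down along the arc.

Request:
{"api": "step_arm", "payload": {"series": [{"x": 0.0,"y": 0.005,"z": 0.008,"ax": 0.0,"ay": 0.0,"az": 0.0,"grip": -1.0},{"x": 0.0,"y": 0.005,"z": 0.008,"ax": 0.0,"ay": 0.0,"az": 0.0,"grip": 1.0},{"x": 0.0,"y": 0.005,"z": 0.008,"ax": 0.0,"ay": 0.0,"az": 0.0,"grip": 1.0},{"x": 0.0,"y": 0.005,"z": 0.008,"ax": 0.0,"ay": 0.0,"az": 0.0,"grip": 1.0},{"x": 0.0,"y": 0.005,"z": 0.008,"ax": 0.0,"ay": 0.0,"az": 0.0,"grip": 1.0},{"x": 0.0,"y": 0.005,"z": 0.008,"ax": 0.0,"ay": 0.0,"az": 0.0,"grip": 1.0},{"x": 0.0,"y": 0.005,"z": 0.008,"ax": 0.0,"ay": 0.0,"az": 0.0,"grip": 1.0},{"x": 0.0,"y": 0.005,"z": 0.008,"ax": 0.0,"ay": 0.0,"az": 0.0,"grip": 1.0}], "force": 25}}

```text
time: 5.1
tool_pos: [0.4922, 0.1376, 0.11]
tcp_rot: [0.991, 2.361, -0.307]
wrist_force: [-2.1, 2.4, 2.9]
width: 0.263
grip_force: 24.5
```

```bash
python3 -c "
from h import *
s=bot.read_state();print(s['wrist_force'].round(1),s['width']*85)
R0=Rn.from_rotvec(s['tcp_rot']);o=np.r_[np.cos(PHI),np.sin(PHI),0]
for a in(25,15,5,-5,-15,-17): 
    a,b=np.radians(a),np.radians(25);L=.1045
    print((R0.inv().apply(o*L*(np.cos(a)-np.cos(b))+np.r_[0,0,L*(np.sin(a)-np.sin(b))])/.5).round(3))
"
```

```text
[-2.1  2.4  2.9] 22.32126757778502
[0. 0. 0.]
[ 0.03  -0.     0.021]
[ 0.056 -0.     0.047]
[ 0.076 -0.     0.077]
[ 0.092 -0.001  0.11 ]
[ 0.094 -0.001  0.116]
```

Request:
{"api": "step_arm", "payload": {"series": [{"x": 0.015,"y": 0.0,"z": 0.01,"ax": 0.0,"ay": 0.0,"az": 0.0,"grip": 1.0},{"x": 0.03,"y": 0.0,"z": 0.021,"ax": 0.0,"ay": 0.0,"az": 0.0,"grip": 1.0},{"x": 0.043,"y": 0.0,"z": 0.034,"ax": 0.0,"ay": 0.0,"az": 0.0,"grip": 1.0},{"x": 0.056,"y": 0.0,"z": 0.047,"ax": 0.0,"ay": 0.0,"az": 0.0,"grip": 1.0},{"x": 0.066,"y": 0.0,"z": 0.062,"ax": 0.0,"ay": 0.0,"az": 0.0,"grip": 1.0},{"x": 0.076,"y": 0.0,"z": 0.077,"ax": 0.0,"ay": 0.0,"az": 0.0,"grip": 1.0},{"x": 0.084,"y": 0.0,"z": 0.094,"ax": 0.0,"ay": 0.0,"az": 0.0,"grip": 1.0},{"x": 0.092,"y": 0.0,"z": 0.11,"ax": 0.0,"ay": 0.0,"az": 0.0,"grip": 1.0},{"x": 0.094,"y": 0.0,"z": 0.118,"ax": 0.0,"ay": 0.0,"az": 0.0,"grip": 1.0},{"x": 0.094,"y": 0.0,"z": 0.122,"ax": 0.0,"ay": 0.0,"az": 0.0,"grip": 1.0},{"x": 0.094,"y": 0.0,"z": 0.122,"ax": 0.0,"ay": 0.0,"az": 0.0,"grip": 1.0},{"x": 0.094,"y": 0.0,"z": 0.122,"ax": 0.0,"ay": 0.0,"az": 0.0,"grip": 1.0}], "force": 25}}

```text
time: 6.3
tool_pos: [0.4888, 0.1415, 0.0336]
tcp_rot: [0.993, 2.361, -0.306]
wrist_force: [-18.9, 13.0, 21.6]
width: 0.268
grip_force: 74.8
```

Request:
{"api": "step_arm", "payload": {"series": [{"x": 0.0,"y": 0.0,"z": 0.0,"ax": 0.0,"ay": 0.0,"az": 0.0,"grip": -1.0},{"x": 0.0,"y": 0.0,"z": 0.0,"ax": 0.0,"ay": 0.0,"az": 0.0,"grip": -1.0},{"x": 0.0,"y": 0.0,"z": 0.0,"ax": 0.0,"ay": 0.0,"az": 0.0,"grip": -1.0},{"x": 0.0,"y": 0.0,"z": 0.0,"ax": 0.0,"ay": 0.0,"az": 0.0,"grip": -1.0},{"x": 0.0,"y": 0.0,"z": 0.0,"ax": 0.0,"ay": 0.0,"az": 0.0,"grip": -1.0},{"x": 0.0,"y": 0.0,"z": -0.06,"ax": 0.0,"ay": 0.0,"az": 0.0,"grip": -1.0},{"x": 0.0,"y": 0.0,"z": -0.15,"ax": 0.0,"ay": 0.0,"az": 0.0,"grip": -1.0},{"x": 0.0,"y": 0.0,"z": -0.25,"ax": 0.0,"ay": 0.0,"az": 0.0,"grip": -1.0},{"x": 0.0,"y": 0.0,"z": -0.33,"ax": 0.0,"ay": 0.0,"az": 0.0,"grip": -1.0},{"x": 0.0,"y": 0.0,"z": -0.4,"ax": 0.0,"ay": 0.0,"az": 0.0,"grip": -1.0},{"x": 0.0,"y": 0.0,"z": -0.5,"ax": 0.0,"ay": 0.0,"az": 0.0,"grip": -1.0},{"x": 0.0,"y": 0.0,"z": -0.5,"ax": 0.0,"ay": 0.0,"az": 0.0,"grip": -1.0}], "force": 25}}

```text
time: 7.5
tool_pos: [0.3899, 0.2459, 0.2437]
tcp_rot: [0.991, 2.359, -0.294]
wrist_force: [0.8, 0.0, 0.5]
width: 0.998
grip_force: 0.0
```

```bash
python3 -c "
from h import *
jar=(.446,.403);az=np.degrees(np.arctan2(jar[1],jar[0]))
print(bot.read_state()['q'].round(2))
for y in(90,134.5):print(delta((*jar,.2),tool(y,0)))
c=imaging.read_camera('top');d=imaging.read_camera('side')
cv2.imwrite('pics/top2.png',c['img'][:,:,::-1]);cv2.imwrite('pics/side2.png',d['img'][:,:,::-1])
a=cv2.resize(c['img'][150:270,210:390,::-1],(450,300),interpolation=2);b=cv2.resize(d['img'][160:280,230:350,::-1],(300,300),interpolation=2)
cv2.imwrite('pics/k3.png',np.clip(np.hstack([a,b])*1.7,0,255).astype('uint8'))
"
```

```text
[ 0.98 -0.13  2.08 -0.61  1.36  0.38]
(array([ 0.171,  0.299, -0.008]), array([0.47666667, 1.09233333, 1.43366667]))
(array([ 0.171,  0.299, -0.008]), array([ 0.027     ,  1.16266667, -0.00266667]))
```

View pics/k3.png

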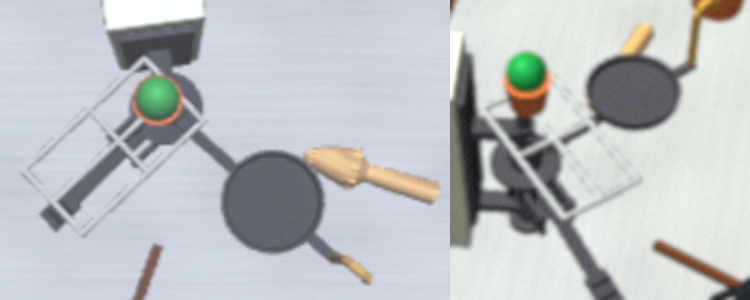

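The arm has turned outward into a notch, with the dish at crop (272,201). The pad now sits low, at (602,287) in the side half. I'll fit the dish numerically and check the lever's height.

```bash
python3 -c "
from h import *
for r,z in((.155,.06),(.157,.07),(.158,.08)):print('pad side pred',pix(SIDE,lev(r,z)),pix(TOP,lev(r,z)))
for n,c,u,v in(('top',TOP,319,230),('side',SIDE,303,197)):
    g=cv2.imread(f'pics/{n}2.png',0);m=(g<85).astype('uint8');m=cv2.morphologyEx(m,cv2.MORPH_OPEN,np.ones((11,11)))
    k,l,st,ce=cv2.connectedComponentsWithStats(m);i=l[v,u]
    cs=max(cv2.findContours((l==i).astype('uint8'),0,1)[0],key=len);e=cv2.fitEllipse(cs)
    X=onz(c,*e[0],.119);print(n,e,X,'dist',np.linalg.norm(X[:2]-P),np.degrees(np.arctan2(*(X[:2]-P)[::-1])))
"
```

```text
pad side pred [292.7 274.4] [234.8 234.2]
pad side pred [293.2 272.9] [233.8 234.7]
pad side pred [293.5 271. ] [233.1 235. ]
top ((318.7820739746094, 230.22207641601562), (40.16679000854492, 40.90918731689453), 125.06602478027344) [ 0.4958 -0.078   0.119 ] dist 0.14562039692295856 -131.71522701933588
side ((302.7793273925781, 196.2994842529297), (29.278902053833008, 36.52658462524414), 88.38399505615234) [ 0.4971 -0.0729  0.119 ] dist 0.14096921649778724 -132.700200578208
```

Request:
{"api": "step_arm", "payload": {"series": [{"x": 0.17,"y": 0.3,"z": -0.01,"ax": 0.0,"ay": 1.0,"az": 0.0,"grip": -1.0},{"x": 0.17,"y": 0.3,"z": -0.01,"ax": 0.0,"ay": 1.0,"az": 0.0,"grip": -1.0},{"x": 0.17,"y": 0.3,"z": -0.01,"ax": 0.0,"ay": 1.0,"az": 0.0,"grip": -1.0},{"x": 0.17,"y": 0.3,"z": -0.01,"ax": 0.0,"ay": 1.0,"az": 0.0,"grip": -1.0},{"x": 0.17,"y": 0.3,"z": -0.01,"ax": 0.0,"ay": 1.0,"az": 0.0,"grip": -1.0},{"x": 0.17,"y": 0.3,"z": -0.01,"ax": 0.0,"ay": 1.0,"az": 0.0,"grip": -1.0},{"x": 0.17,"y": 0.3,"z": -0.01,"ax": 0.0,"ay": 1.0,"az": 0.0,"grip": -1.0}], "force": 40}}

```text
time: 8.3
tool_pos: [0.4438, 0.3968, 0.1922]
tcp_rot: [1.184, 2.822, -0.052]
wrist_force: [-0.0, 0.7, -0.1]
width: 1.002
grip_force: 0.0
```

```bash
python3 -c "
from h import *
print(delta((.4457,.4022,.12),tool(134.5,0)))"
```

```text
(array([0.018, 0.01 , 0.143]), array([-0.00033333,  0.168     , -0.00033333]))
```

Request:
{"api": "step_arm", "payload": {"series": [{"x": 0.018,"y": 0.01,"z": 0.07,"ax": 0.0,"ay": 0.17,"az": 0.0,"grip": -1.0},{"x": 0.018,"y": 0.01,"z": 0.143,"ax": 0.0,"ay": 0.17,"az": 0.0,"grip": -1.0},{"x": 0.018,"y": 0.01,"z": 0.143,"ax": 0.0,"ay": 0.17,"az": 0.0,"grip": -1.0},{"x": 0.018,"y": 0.01,"z": 0.143,"ax": 0.0,"ay": 0.17,"az": 0.0,"grip": -1.0}], "force": 40}}

```text
time: 8.7
tool_pos: [0.4452, 0.4033, 0.1212]
tcp_rot: [-1.213, -2.896, -0.002]
wrist_force: [0.1, 0.5, -0.0]
width: 0.998
grip_force: 0.0
```

```bash
python3 -c "
from h import *
print(delta((.4457,.4022,.016),tool(134.5,0)),bot.read_state()['tool_pos'])"
```

```text
(array([-0.003, -0.001,  0.21 ]), array([ 0.001     , -0.00333333,  0.002     ])) [0.44519871 0.40331427 0.12121896]
```

Request:
{"api": "step_arm", "payload": {"series": [{"x": -0.002,"y": 0.0,"z": 0.05,"ax": 0.0,"ay": 0.0,"az": 0.0,"grip": -1.0},{"x": -0.002,"y": 0.0,"z": 0.1,"ax": 0.0,"ay": 0.0,"az": 0.0,"grip": -1.0},{"x": -0.002,"y": 0.0,"z": 0.15,"ax": 0.0,"ay": 0.0,"az": 0.0,"grip": -1.0},{"x": -0.002,"y": 0.0,"z": 0.19,"ax": 0.0,"ay": 0.0,"az": 0.0,"grip": -1.0},{"x": -0.002,"y": 0.0,"z": 0.21,"ax": 0.0,"ay": 0.0,"az": 0.0,"grip": -1.0},{"x": -0.002,"y": 0.0,"z": 0.21,"ax": 0.0,"ay": 0.0,"az": 0.0,"grip": -1.0},{"x": -0.002,"y": 0.0,"z": 0.21,"ax": 0.0,"ay": 0.0,"az": 0.0,"grip": 1.0},{"x": -0.002,"y": 0.0,"z": 0.21,"ax": 0.0,"ay": 0.0,"az": 0.0,"grip": 1.0},{"x": -0.002,"y": 0.0,"z": 0.21,"ax": 0.0,"ay": 0.0,"az": 0.0,"grip": 1.0},{"x": -0.002,"y": 0.0,"z": 0.21,"ax": 0.0,"ay": 0.0,"az": 0.0,"grip": 1.0},{"x": -0.002,"y": 0.0,"z": 0.21,"ax": 0.0,"ay": 0.0,"az": 0.0,"grip": 1.0},{"x": -0.002,"y": 0.0,"z": 0.21,"ax": 0.0,"ay": 0.0,"az": 0.0,"grip": 1.0}], "force": 40}}

```text
time: 9.9
tool_pos: [0.4484, 0.4045, 0.0189]
tcp_rot: [1.215, 2.897, 0.009]
wrist_force: [-2.8, -1.1, 6.4]
width: 0.713
grip_force: 44.1
```

Request:
{"api": "step_arm", "payload": {"series": [{"x": 0.0,"y": 0.0,"z": -0.05,"ax": 0.0,"ay": 0.0,"az": 0.0,"grip": 1.0},{"x": 0.0,"y": 0.0,"z": -0.12,"ax": 0.0,"ay": 0.0,"az": 0.1,"grip": 1.0},{"x": 0.0,"y": 0.0,"z": -0.2,"ax": 0.0,"ay": 0.0,"az": 0.2,"grip": 1.0},{"x": 0.0,"y": 0.0,"z": -0.28,"ax": 0.0,"ay": 0.0,"az": 0.4,"grip": 1.0},{"x": 0.0,"y": 0.0,"z": -0.36,"ax": 0.0,"ay": 0.0,"az": 0.6,"grip": 1.0},{"x": 0.0,"y": 0.0,"z": -0.44,"ax": 0.0,"ay": 0.0,"az": 0.8,"grip": 1.0},{"x": 0.0,"y": 0.0,"z": -0.52,"ax": 0.0,"ay": 0.0,"az": 1.0,"grip": 1.0},{"x": 0.0,"y": 0.0,"z": -0.6,"ax": 0.0,"ay": 0.0,"az": 1.0,"grip": 1.0},{"x": 0.0,"y": 0.0,"z": -0.66,"ax": 0.0,"ay": 0.0,"az": 1.0,"grip": 1.0},{"x": 0.0,"y": 0.0,"z": -0.66,"ax": 0.0,"ay": 0.0,"az": 1.0,"grip": 1.0}], "force": 40}}

```text
time: 10.9
tool_pos: [0.4495, 0.4041, 0.3539]
tcp_rot: [1.923, 2.483, 0.024]
wrist_force: [0.9, -0.7, -2.4]
width: 0.708
grip_force: 44.7
```

```bash
python3 -c "
from h import *
print(delta((.4962,-.0765,.35),tool(48,0)),bot.read_state()['tool_pos'])"
```

```text
(array([-0.954, -0.15 , -0.002]), array([ 0.014     , -0.02666667,  1.88333333])) [0.44946134 0.40412368 0.35385425]
```

Request:
{"api": "step_arm", "payload": {"series": [{"x": -0.04,"y": -0.005,"z": 0.0,"ax": 0.0,"ay": -0.02,"az": 0.05,"grip": 1.0},{"x": -0.12,"y": -0.02,"z": 0.0,"ax": 0.0,"ay": -0.02,"az": 0.15,"grip": 1.0},{"x": -0.21,"y": -0.03,"z": 0.0,"ax": 0.0,"ay": -0.02,"az": 0.25,"grip": 1.0},{"x": -0.3,"y": -0.05,"z": 0.0,"ax": 0.0,"ay": -0.02,"az": 0.35,"grip": 1.0},{"x": -0.39,"y": -0.06,"z": 0.0,"ax": 0.0,"ay": -0.02,"az": 0.45,"grip": 1.0},{"x": -0.48,"y": -0.08,"z": 0.0,"ax": 0.0,"ay": -0.02,"az": 0.55,"grip": 1.0},{"x": -0.57,"y": -0.09,"z": 0.0,"ax": 0.0,"ay": -0.02,"az": 0.65,"grip": 1.0},{"x": -0.66,"y": -0.1,"z": 0.0,"ax": 0.0,"ay": -0.02,"az": 0.75,"grip": 1.0},{"x": -0.75,"y": -0.12,"z": 0.0,"ax": 0.0,"ay": -0.02,"az": 0.85,"grip": 1.0},{"x": -0.84,"y": -0.13,"z": 0.0,"ax": 0.0,"ay": -0.02,"az": 0.95,"grip": 1.0},{"x": -0.92,"y": -0.145,"z": 0.0,"ax": 0.0,"ay": -0.02,"az": 1.0,"grip": 1.0},{"x": -0.954,"y": -0.15,"z": 0.0,"ax": 0.0,"ay": -0.02,"az": 1.0,"grip": 1.0}], "force": 40}}

```text
time: 12.1
tool_pos: [0.4922, -0.0821, 0.3419]
tcp_rot: [2.502, 1.893, -0.013]
wrist_force: [0.4, 0.8, -2.9]
width: 0.708
grip_force: 44.6
```

```bash
python3 -c "
from h import *
print(delta((.4962,-.0765,.18),tool(48,0)),bot.read_state()['tool_pos'])"
```

```text
(array([0.016, 0.005, 0.324]), array([6.66666667e-04, 1.76666667e-02, 8.74000000e-01])) [ 0.49220431 -0.08211112  0.34188694]
```

Request:
{"api": "step_arm", "payload": {"series": [{"x": 0.016,"y": 0.005,"z": 0.04,"ax": 0.0,"ay": 0.02,"az": 0.2,"grip": 1.0},{"x": 0.016,"y": 0.005,"z": 0.1,"ax": 0.0,"ay": 0.02,"az": 0.4,"grip": 1.0},{"x": 0.016,"y": 0.005,"z": 0.17,"ax": 0.0,"ay": 0.02,"az": 0.6,"grip": 1.0},{"x": 0.016,"y": 0.005,"z": 0.24,"ax": 0.0,"ay": 0.02,"az": 0.87,"grip": 1.0},{"x": 0.016,"y": 0.005,"z": 0.3,"ax": 0.0,"ay": 0.02,"az": 0.87,"grip": 1.0},{"x": 0.016,"y": 0.005,"z": 0.32,"ax": 0.0,"ay": 0.02,"az": 0.87,"grip": 1.0},{"x": 0.016,"y": 0.005,"z": 0.32,"ax": 0.0,"ay": 0.02,"az": 0.87,"grip": 1.0}], "force": 40}}

```text
time: 12.8
tool_pos: [0.4958, -0.0721, 0.1814]
tcp_rot: [-2.862, -1.286, -0.0]
wrist_force: [0.3, -0.3, -1.5]
width: 0.71
grip_force: 44.6
```

```bash
python3 -c "
from h import *
print(delta((.4962,-.0765,.134),tool(48,0)),bot.read_state()['tool_pos'])
d=imaging.read_camera('side');c=imaging.read_camera('top')
b=cv2.resize(d['img'][140:260,240:360,::-1],(400,400),interpolation=2);a=cv2.resize(c['img'][150:270,260:380,::-1],(400,400),interpolation=2)
cv2.imwrite('pics/k4.png',np.clip(np.hstack([a,b])*1.7,0,255).astype('uint8'))"
```

```text
(array([-0.006,  0.007,  0.095]), array([-0.006     , -0.00333333,  0.013     ])) [ 0.49583999 -0.07210973  0.18140177]
```

View pics/k4.png

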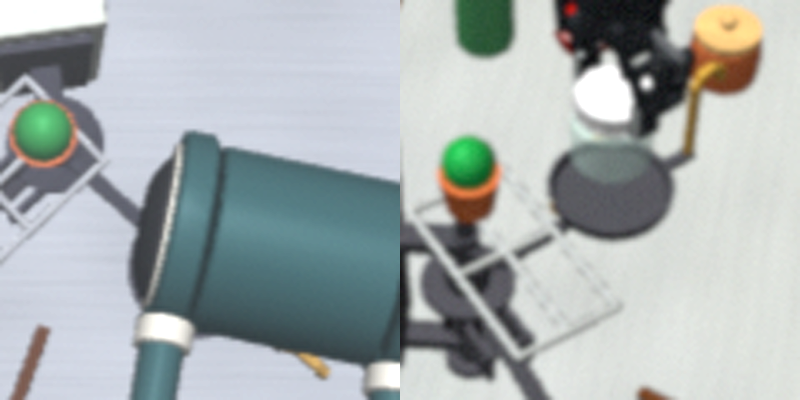

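Side half of the picture: the jar (centred at column 611) hangs over the dish (centred at 612), and it's clear of the hook. I'll lower it slowly.

Request:
{"api": "step_arm", "payload": {"series": [{"x": -0.006,"y": 0.006,"z": 0.02,"ax": 0.0,"ay": 0.0,"az": 0.0,"grip": 1.0},{"x": -0.006,"y": 0.006,"z": 0.04,"ax": 0.0,"ay": 0.0,"az": 0.0,"grip": 1.0},{"x": -0.006,"y": 0.006,"z": 0.06,"ax": 0.0,"ay": 0.0,"az": 0.0,"grip": 1.0},{"x": -0.006,"y": 0.006,"z": 0.075,"ax": 0.0,"ay": 0.0,"az": 0.0,"grip": 1.0},{"x": -0.006,"y": 0.006,"z": 0.085,"ax": 0.0,"ay": 0.0,"az": 0.0,"grip": 1.0},{"x": -0.006,"y": 0.006,"z": 0.09,"ax": 0.0,"ay": 0.0,"az": 0.0,"grip": 1.0},{"x": -0.006,"y": 0.006,"z": 0.09,"ax": 0.0,"ay": 0.0,"az": 0.0,"grip": 1.0},{"x": -0.006,"y": 0.006,"z": 0.09,"ax": 0.0,"ay": 0.0,"az": 0.0,"grip": 1.0}], "force": 40}}

```text
time: 13.7
tool_pos: [0.4996, -0.0763, 0.1399]
tcp_rot: [2.865, 1.288, 0.01]
wrist_force: [-0.5, 0.4, -2.9]
width: 0.71
grip_force: 44.6
```

Request:
{"api": "step_arm", "payload": {"series": [{"x": 0.0,"y": 0.0,"z": 0.004,"ax": 0.0,"ay": 0.0,"az": 0.0,"grip": 1.0},{"x": 0.0,"y": 0.0,"z": 0.008,"ax": 0.0,"ay": 0.0,"az": 0.0,"grip": 1.0},{"x": 0.0,"y": 0.0,"z": 0.008,"ax": 0.0,"ay": 0.0,"az": 0.0,"grip": 1.0}], "force": 40}}

```text
time: 14.0
tool_pos: [0.4992, -0.0763, 0.1355]
tcp_rot: [-2.865, -1.288, -0.009]
wrist_force: [-0.5, -0.1, -2.2]
width: 0.708
grip_force: 44.6
```

Request:
{"api": "step_arm", "payload": {"series": [{"x": 0.0,"y": 0.0,"z": 0.003,"ax": 0.0,"ay": 0.0,"az": 0.0,"grip": 1.0},{"x": 0.0,"y": 0.0,"z": 0.006,"ax": 0.0,"ay": 0.0,"az": 0.0,"grip": 1.0},{"x": 0.0,"y": 0.0,"z": 0.006,"ax": 0.0,"ay": 0.0,"az": 0.0,"grip": 1.0}], "force": 40}}

```text
time: 14.3
tool_pos: [0.4997, -0.0763, 0.1329]
tcp_rot: [2.865, 1.288, 0.01]
wrist_force: [0.4, -0.7, -0.4]
width: 0.71
grip_force: 44.8
```

Request:
{"api": "step_arm", "payload": {"series": [{"x": 0.0,"y": 0.0,"z": 0.002,"ax": 0.0,"ay": 0.0,"az": 0.0,"grip": 1.0},{"x": 0.0,"y": 0.0,"z": 0.002,"ax": 0.0,"ay": 0.0,"az": 0.0,"grip": -1.0},{"x": 0.0,"y": 0.0,"z": 0.002,"ax": 0.0,"ay": 0.0,"az": 0.0,"grip": -1.0},{"x": 0.0,"y": 0.0,"z": 0.002,"ax": 0.0,"ay": 0.0,"az": 0.0,"grip": -1.0},{"x": 0.0,"y": 0.0,"z": 0.002,"ax": 0.0,"ay": 0.0,"az": 0.0,"grip": -1.0},{"x": 0.0,"y": 0.0,"z": -0.03,"ax": 0.0,"ay": 0.0,"az": 0.0,"grip": -1.0},{"x": 0.0,"y": 0.0,"z": -0.07,"ax": 0.0,"ay": 0.0,"az": 0.0,"grip": -1.0},{"x": 0.0,"y": 0.0,"z": -0.14,"ax": 0.0,"ay": 0.0,"az": 0.0,"grip": -1.0},{"x": 0.0,"y": 0.0,"z": -0.22,"ax": 0.0,"ay": 0.0,"az": 0.0,"grip": -1.0},{"x": 0.0,"y": 0.0,"z": -0.3,"ax": 0.0,"ay": 0.0,"az": 0.0,"grip": -1.0},{"x": 0.0,"y": 0.0,"z": -0.4,"ax": 0.0,"ay": 0.0,"az": 0.0,"grip": -1.0},{"x": 0.0,"y": 0.0,"z": -0.46,"ax": 0.0,"ay": 0.0,"az": 0.0,"grip": -1.0}], "force": 40}}

```text
time: 15.5
tool_pos: [0.499, -0.077, 0.3671]
tcp_rot: [2.863, 1.287, 0.016]
wrist_force: [-0.0, -1.6, -0.5]
width: 1.001
grip_force: 0.0
```

```bash
python3 -c "
from h import *
p=lev(.27,.33);print(p);print(delta(p,tool(134.5,0)))"
```

```text
[0.4034545  0.22327762 0.33      ]
(array([ 0.322, -0.542,  0.073]), array([ 2.20000000e-02, -2.33333333e-03, -2.86966667e+00]))
```

Request:
{"api": "step_arm", "payload": {"series": [{"x": 0.1,"y": -0.17,"z": 0.0,"ax": 0.0,"ay": 0.0,"az": -0.3,"grip": -1.0},{"x": 0.2,"y": -0.34,"z": 0.03,"ax": 0.0,"ay": 0.0,"az": -1.0,"grip": -1.0},{"x": 0.32,"y": -0.54,"z": 0.07,"ax": 0.02,"ay": 0.0,"az": -1.0,"grip": -1.0},{"x": 0.32,"y": -0.54,"z": 0.07,"ax": 0.02,"ay": 0.0,"az": -1.0,"grip": -1.0},{"x": 0.32,"y": -0.54,"z": 0.07,"ax": 0.02,"ay": 0.0,"az": -1.0,"grip": -1.0},{"x": 0.32,"y": -0.54,"z": 0.07,"ax": 0.02,"ay": 0.0,"az": -1.0,"grip": -1.0},{"x": 0.32,"y": -0.54,"z": 0.07,"ax": 0.02,"ay": 0.0,"az": -1.0,"grip": -1.0},{"x": 0.32,"y": -0.54,"z": 0.07,"ax": 0.02,"ay": 0.0,"az": -1.0,"grip": -1.0}], "force": 25}}

```text
time: 16.3
tool_pos: [0.4012, 0.2242, 0.3271]
tcp_rot: [-2.423, -1.986, -0.001]
wrist_force: [-0.3, -0.7, -0.3]
width: 1.002
grip_force: 0.0
```

Request:
{"api": "step_arm", "payload": {"series": [{"x": 0.0,"y": 0.0,"z": 0.0,"ax": 0.0,"ay": 0.0,"az": -1.0,"grip": -1.0},{"x": 0.0,"y": 0.0,"z": 0.0,"ax": 0.0,"ay": 0.0,"az": -1.0,"grip": -1.0},{"x": 0.0,"y": 0.0,"z": 0.0,"ax": 0.0,"ay": 0.0,"az": -1.0,"grip": -1.0},{"x": 0.0,"y": 0.0,"z": 0.0,"ax": 0.0,"ay": 0.0,"az": -1.0,"grip": -1.0},{"x": 0.0,"y": 0.0,"z": 0.0,"ax": 0.0,"ay": 0.0,"az": -1.0,"grip": -1.0}], "force": 25}}

```text
time: 16.8
tool_pos: [0.4032, 0.2211, 0.3281]
tcp_rot: [-1.835, -2.542, -0.005]
wrist_force: [-0.1, 0.1, 0.4]
width: 1.0
grip_force: 0.0
```

```bash
python3 -c "
from h import *
p=lev(.27,.33);print(bot.read_state()['q'].round(2));print(delta(p,tool(134.5,25)))
c=imaging.read_camera('top');d=imaging.read_camera('side')
a=cv2.resize(c['img'][150:270,210:390,::-1],(450,300),interpolation=2);b=cv2.resize(d['img'][150:290,230:370,::-1],(300,300),interpolation=2)
cv2.imwrite('pics/k5.png',np.clip(np.hstack([a,b])*1.7,0,255).astype('uint8'))"
```

```text
[ 0.44 -0.21  1.86  0.01  1.48  0.12]
(array([ 0.004,  0.002, -0.004]), array([-0.189     , -0.83266667, -0.85866667]))
```

View pics/k5.png

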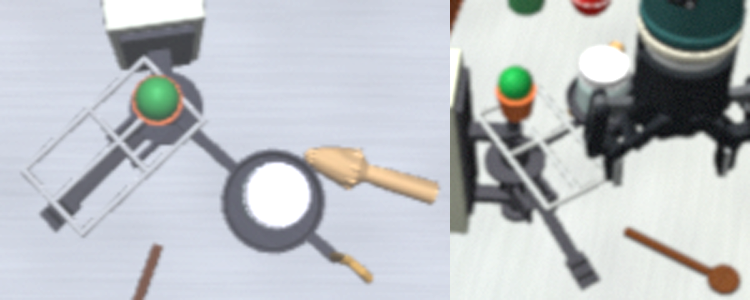

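Top view: the lid's white circle at (278,194) lies inside the dish ring at (272,201), upright and released, and the arm is still in its notch. Next is the lever again, reusing the earlier grip pose.

Request:
{"api": "step_arm", "payload": {"series": [{"x": 0.0,"y": 0.0,"z": 0.0,"ax": -0.19,"ay": -0.83,"az": -0.86,"grip": -1.0},{"x": 0.0,"y": 0.0,"z": 0.0,"ax": -0.19,"ay": -0.83,"az": -0.86,"grip": -1.0},{"x": 0.0,"y": 0.0,"z": 0.0,"ax": -0.19,"ay": -0.83,"az": -0.86,"grip": -1.0},{"x": 0.0,"y": 0.0,"z": 0.0,"ax": -0.19,"ay": -0.83,"az": -0.86,"grip": -1.0},{"x": 0.0,"y": 0.0,"z": 0.0,"ax": -0.19,"ay": -0.83,"az": -0.86,"grip": -1.0},{"x": 0.0,"y": 0.0,"z": 0.0,"ax": -0.19,"ay": -0.83,"az": -0.86,"grip": -1.0}], "force": 25}}

```text
time: 17.5
tool_pos: [0.4018, 0.2225, 0.3273]
tcp_rot: [1.054, 2.521, -0.232]
wrist_force: [0.4, 0.3, -0.5]
width: 1.004
grip_force: 0.0
```

```bash
python3 -c "
from h import *
R=Rn.from_rotvec([.993,2.361,-.306]);z=R.as_matrix()[:,2];g=np.array([.4886,.1417,.036])
print(z);print(delta(g-.2*z,R));print(delta(g,R))"
```

```text
[ 0.40347271 -0.40560098 -0.82018145]
(array([0.1  , 0.009, 0.234]), array([-0.005     , -0.33533333,  0.00933333]))
(array([0.03 , 0.01 , 0.628]), array([-0.005     , -0.33533333,  0.00933333]))
```

Request:
{"api": "step_arm", "payload": {"series": [{"x": 0.1,"y": 0.01,"z": 0.12,"ax": 0.0,"ay": -0.335,"az": 0.01,"grip": -1.0},{"x": 0.1,"y": 0.01,"z": 0.234,"ax": 0.0,"ay": -0.335,"az": 0.01,"grip": -1.0},{"x": 0.1,"y": 0.01,"z": 0.234,"ax": 0.0,"ay": -0.335,"az": 0.01,"grip": -1.0},{"x": 0.1,"y": 0.01,"z": 0.234,"ax": 0.0,"ay": -0.335,"az": 0.01,"grip": -1.0}], "force": 25}}

```text
time: 17.9
tool_pos: [0.4069, 0.2196, 0.1959]
tcp_rot: [0.996, 2.363, -0.321]
wrist_force: [-0.1, -0.5, -0.4]
width: 1.001
grip_force: 0.0
```

```bash
python3 -c "
from h import *
R=Rn.from_rotvec([.993,2.361,-.306]);z=R.as_matrix()[:,2];g=np.array([.4886,.1417,.036])
print(delta(g,R))"
```

```text
(array([-0.002,  0.011,  0.391]), array([-0.02266667,  0.00066667,  0.00366667]))
```

Request:
{"api": "step_arm", "payload": {"series": [{"x": 0.0,"y": 0.01,"z": 0.1,"ax": -0.02,"ay": 0.0,"az": 0.0,"grip": -1.0},{"x": 0.0,"y": 0.01,"z": 0.19,"ax": -0.02,"ay": 0.0,"az": 0.0,"grip": -1.0},{"x": 0.0,"y": 0.01,"z": 0.27,"ax": -0.02,"ay": 0.0,"az": 0.0,"grip": -1.0},{"x": 0.0,"y": 0.01,"z": 0.34,"ax": -0.02,"ay": 0.0,"az": 0.0,"grip": -1.0},{"x": 0.0,"y": 0.01,"z": 0.39,"ax": -0.02,"ay": 0.0,"az": 0.0,"grip": -1.0},{"x": 0.0,"y": 0.01,"z": 0.39,"ax": -0.02,"ay": 0.0,"az": 0.0,"grip": -1.0},{"x": 0.0,"y": 0.01,"z": 0.39,"ax": -0.02,"ay": 0.0,"az": 0.0,"grip": 1.0},{"x": 0.0,"y": 0.01,"z": 0.39,"ax": -0.02,"ay": 0.0,"az": 0.0,"grip": 1.0},{"x": 0.0,"y": 0.01,"z": 0.39,"ax": -0.02,"ay": 0.0,"az": 0.0,"grip": 1.0},{"x": 0.0,"y": 0.01,"z": 0.39,"ax": -0.02,"ay": 0.0,"az": 0.0,"grip": 1.0},{"x": 0.0,"y": 0.01,"z": 0.39,"ax": -0.02,"ay": 0.0,"az": 0.0,"grip": 1.0},{"x": 0.0,"y": 0.01,"z": 0.39,"ax": -0.02,"ay": 0.0,"az": 0.0,"grip": 1.0}], "force": 25}}

```text
time: 19.1
tool_pos: [0.4908, 0.147, 0.0414]
tcp_rot: [0.989, 2.359, -0.297]
wrist_force: [-0.7, -0.4, 2.3]
width: 0.002
grip_force: 1.7
```

The fingers shut without the pad between them. I'll open, back off, and measure the lever numerically.

Request:
{"api": "step_arm", "payload": {"series": [{"x": 0.0,"y": 0.0,"z": 0.0,"ax": 0.0,"ay": 0.0,"az": 0.0,"grip": -1.0},{"x": 0.0,"y": 0.0,"z": 0.0,"ax": 0.0,"ay": 0.0,"az": 0.0,"grip": -1.0},{"x": 0.0,"y": 0.0,"z": 0.0,"ax": 0.0,"ay": 0.0,"az": 0.0,"grip": -1.0},{"x": 0.0,"y": 0.0,"z": 0.0,"ax": 0.0,"ay": 0.0,"az": 0.0,"grip": -1.0},{"x": 0.0,"y": 0.0,"z": 0.0,"ax": 0.0,"ay": 0.0,"az": 0.0,"grip": -1.0},{"x": 0.0,"y": 0.0,"z": -0.08,"ax": 0.0,"ay": 0.0,"az": 0.0,"grip": -1.0},{"x": 0.0,"y": 0.0,"z": -0.16,"ax": 0.0,"ay": 0.0,"az": 0.0,"grip": -1.0},{"x": 0.0,"y": 0.0,"z": -0.24,"ax": 0.0,"ay": 0.0,"az": 0.0,"grip": -1.0},{"x": 0.0,"y": 0.0,"z": -0.32,"ax": 0.0,"ay": 0.0,"az": 0.0,"grip": -1.0},{"x": 0.0,"y": 0.0,"z": -0.42,"ax": 0.0,"ay": 0.0,"az": 0.0,"grip": -1.0},{"x": 0.0,"y": 0.0,"z": -0.48,"ax": 0.0,"ay": 0.0,"az": 0.0,"grip": -1.0},{"x": 0.0,"y": 0.0,"z": -0.48,"ax": 0.0,"ay": 0.0,"az": 0.0,"grip": -1.0}], "force": 25}}

```text
time: 20.3
tool_pos: [0.3933, 0.2464, 0.2418]
tcp_rot: [0.989, 2.359, -0.285]
wrist_force: [0.1, 0.3, 0.2]
width: 0.999
grip_force: 0.0
```

```bash
python3 -c "
from h import *
s=bot.read_state();print(s['tool_pos'],delta(s['tool_pos'],Rn.from_rotvec([.993,2.361,-.306])))
for n in('top','side'):
    c=imaging.read_camera(n)['img'];cv2.imwrite(f'pics/{n}6.png',c[:,:,::-1])
    o=cv2.imread(f'pics/{n}2.png',0)
    C=TOP if n=='top' else SIDE
    for nm,a in(('up',25),('down',-15)):
        a=np.radians(a);print(n,nm,[pix(C,lev(.06+L*np.cos(a),.085+L*np.sin(a))) for L in(.06,.078,.098,.118)])
    g=cv2.cvtColor(c,cv2.COLOR_RGB2GRAY)
    y0,x0=(222,218) if n=='top' else (250,272)
    for im in(o,g):
        print(n)
        for r in im[y0:y0+34,x0:x0+34]:print(''.join('#' if v<70 else '+' if v<100 else '.' for v in r))
"
```

```text
[0.39332287 0.24639055 0.24177258] (array([0., 0., 0.]), array([ 0.03066667, -0.00133333, -0.00566667]))
top up [array([244.1, 223.1]), array([239.2, 227.5]), array([233.7, 232.5]), array([228. , 237.5])]
top down [array([244.5, 224.5]), array([239.9, 229.1]), array([234.9, 234.1]), array([229.9, 239.1])]
top
.......................+########+.
......................+########+..
.....................+########+...
....................+########+....
...................+########+.....
..................+########+......
.................+########+.......
................+########+........
...............+########+.........
...........++..+########+.........
...........+++..+#######+.........
.........++###+..+#####+..........
.........+#####+..+###+...........
........+######+...+##............
........+#######+...+.............
.........+#######+................
..........+#######+...............
...........+#####+................
............+###+.................
.............+#+..................
..............+............+......
..........................+.......
...................
[... 3486 characters left out ...]

.........+#####+..................
.........+######+.................
..........+#####+.................
..........++#####++...............
...........+#######++.............
............+#######+.............
............+########+............
............+#########+...........
............+#########+...........
............+##########+..........
............+##########++.........
.............+##########+.........
..............+##########+........
..............+##########++.......
...............+##########+.......
...............+###########+......
................+##########+......
.................+########+.......
.................+#####++.........
..................+###++..........
```

```bash
python3 -c "
from h import *
R=Rn.from_rotvec([.993,2.361,-.306]);z=R.as_matrix()[:,2];g=np.array([.4885,.141,.030])
print(delta(g-.06*z,R))"
```

```text
(array([ 0.007, -0.012,  0.381]), array([ 0.01733333,  0.00066667, -0.00033333]))
```

Request:
{"api": "step_arm", "payload": {"series": [{"x": 0.007,"y": -0.012,"z": 0.1,"ax": 0.02,"ay": 0.0,"az": 0.0,"grip": -1.0},{"x": 0.007,"y": -0.012,"z": 0.19,"ax": 0.02,"ay": 0.0,"az": 0.0,"grip": -1.0},{"x": 0.007,"y": -0.012,"z": 0.28,"ax": 0.02,"ay": 0.0,"az": 0.0,"grip": -1.0},{"x": 0.007,"y": -0.012,"z": 0.35,"ax": 0.02,"ay": 0.0,"az": 0.0,"grip": -1.0},{"x": 0.007,"y": -0.012,"z": 0.38,"ax": 0.02,"ay": 0.0,"az": 0.0,"grip": -1.0},{"x": 0.007,"y": -0.012,"z": 0.38,"ax": 0.02,"ay": 0.0,"az": 0.0,"grip": -1.0},{"x": 0.007,"y": -0.012,"z": 0.38,"ax": 0.02,"ay": 0.0,"az": 0.0,"grip": -1.0},{"x": 0.007,"y": -0.012,"z": 0.38,"ax": 0.02,"ay": 0.0,"az": 0.0,"grip": -1.0}], "force": 25}}

```text
time: 21.2
tool_pos: [0.4643, 0.165, 0.0801]
tcp_rot: [0.995, 2.36, -0.308]
wrist_force: [-0.4, -0.1, -0.5]
width: 1.002
grip_force: 0.0
```

```bash
python3 -c "
from h import *
R=Rn.from_rotvec([.993,2.361,-.306]);z=R.as_matrix()[:,2];g=np.array([.4885,.141,.030])
print(delta(g,R))
i=imaging.read_camera('top')['img'];cv2.imwrite('pics/t7.png',i[:,:,::-1]);g=cv2.cvtColor(i,cv2.COLOR_RGB2GRAY)
for r in g[210:270,190:262]:print(''.join('#' if v<45 else '+' if v<70 else '-' if v<100 else '.' for v in r))"
```

```text
(array([0.002, 0.001, 0.121]), array([-0.00366667,  0.00133333, -0.00166667]))
................................................................-++++-..
......................................-........................-++++++-.
..............................................................-++++++++-
.............................................................-+++++++-.-
............................................................-+++++++-...
...........................................................-+++++++-....
..........................................................-+++++++-.....
.........................................................-+++++++-......
.......................................................--+++++++-.......
......................................................--+++++++-........
.....................................................--+++++++-.........
....................................................--+++++++-..........
...................................................--+++++++-...........
..................................................-++++++++-............
[... 2658 characters left out ...]
..........--...............................
++++++++++++++++++++-.................--................................
++++++++++++++++++++.................--.--..............................
++++++++++++++++++++---............--..-++..............................
+++++++++++++++++++++++++---......--..-+++..............................
++++++++++++++++++++++++++++-....--.--+++-..............................
+++++++++++++++++++++++++++++++-++--++++-...............................
+++++++++++++++++++++++++++++++++++++++-................................
++++++++++++++++++++++++++++#+++++++#+-.................................
++++++++++++++++++++++++++++#+++++##+-..................................
```

Request:
{"api": "step_arm", "payload": {"series": [{"x": 0.0,"y": -0.005,"z": 0.05,"ax": 0.0,"ay": 0.0,"az": 0.0,"grip": -1.0},{"x": 0.0,"y": -0.005,"z": 0.09,"ax": 0.0,"ay": 0.0,"az": 0.0,"grip": -1.0},{"x": 0.0,"y": -0.005,"z": 0.12,"ax": 0.0,"ay": 0.0,"az": 0.0,"grip": -1.0},{"x": 0.0,"y": -0.005,"z": 0.12,"ax": 0.0,"ay": 0.0,"az": 0.0,"grip": -1.0},{"x": 0.0,"y": -0.005,"z": 0.12,"ax": 0.0,"ay": 0.0,"az": 0.0,"grip": 0.0},{"x": 0.0,"y": -0.005,"z": 0.12,"ax": 0.0,"ay": 0.0,"az": 0.0,"grip": 0.0},{"x": 0.0,"y": -0.005,"z": 0.12,"ax": 0.0,"ay": 0.0,"az": 0.0,"grip": 0.0}], "force": 25}}

```text
time: 21.95
tool_pos: [0.4871, 0.1394, 0.0315]
tcp_rot: [0.994, 2.359, -0.307]
wrist_force: [-0.7, -0.4, 1.3]
width: 0.517
grip_force: 0.0
```

```bash
python3 -c "
from h import *
s=bot.read_state();z=Rn.from_rotvec(s['tcp_rot']).as_matrix()[:,2];print(pix(TOP,s['tool_pos']),pix(TOP,s['tool_pos']-.01*z))
i=imaging.read_camera('top')['img'];cv2.imwrite('pics/t8.png',i[:,:,::-1]);g=cv2.cvtColor(i,cv2.COLOR_RGB2GRAY)
for r in g[220:265,200:255]:print(''.join('#' if v<45 else '+' if v<70 else '-' if v<100 else '.' for v in r))"
```

```text
[236.5 233.1] [234.7 234.6]
...........................................--+++++++-..
..........................................--+++++++-...
.........................................--+++++++-....
........................................-++++++++-.....
.......................................-++++++++-......
......................................-++++++++-.......
.....................................-++++++++-........
...........-........................-++++++++-.........
......---+++-........---...........-++++++++-..........
..---++++###+-......-+++-..-......-++++++++-...........
-++++#######+-....--+++-.---.....-++++++++-............
++###########+----++++-.-+-..--..-++++++++-............
##############++++++--.-+-...---..-+++++++-............
##+###############++--++-..--+++-..-+++++-.............
#++################+-++-..--+++++-..-+++-..............
+++################+++-...-+++++++...-++...............
+++###++-++########++.....--+++#++-...-................
+++++-....-+######++.......-+++++++-...................
++-.......-+#####+-.........-+++++++-..................
+-......
[... 747 characters left out ...]
########+...................
++++++++++#########################+...................
++++++++++#########################++-.................
+++++++++++#########################++-................
+++++++++++###########################+................
+++++++++++################++++#######+-...............
+++++++++++##############+-...-+######+................
-+++++++++++############+......+#####+-................
.-++++++++++############+.....-+#####+.................
..-+++++++++###########+-.....-+####+-.................
..-+++++++++###########+-....-+#####+-.................
...-++++++++++#########+-...--+####++..................
.-..-+++++++++#########+-..-++++###+-..................
```

The open fingertips reach only about 10 mm past the pad's end, so at the pad's height they barely overlap it. I'll shift 12 mm inward and grip.

Request:
{"api": "step_arm", "payload": {"series": [{"x": -0.01,"y": 0.002,"z": 0.007,"ax": 0.0,"ay": 0.0,"az": 0.0,"grip": 0.0},{"x": -0.02,"y": 0.003,"z": 0.013,"ax": 0.0,"ay": 0.0,"az": 0.0,"grip": 0.0},{"x": -0.02,"y": 0.003,"z": 0.013,"ax": 0.0,"ay": 0.0,"az": 0.0,"grip": 0.0},{"x": -0.02,"y": 0.003,"z": 0.013,"ax": 0.0,"ay": 0.0,"az": 0.0,"grip": 1.0},{"x": -0.02,"y": 0.003,"z": 0.013,"ax": 0.0,"ay": 0.0,"az": 0.0,"grip": 1.0},{"x": -0.02,"y": 0.003,"z": 0.013,"ax": 0.0,"ay": 0.0,"az": 0.0,"grip": 1.0},{"x": -0.02,"y": 0.003,"z": 0.013,"ax": 0.0,"ay": 0.0,"az": 0.0,"grip": 1.0},{"x": -0.02,"y": 0.003,"z": 0.013,"ax": 0.0,"ay": 0.0,"az": 0.0,"grip": 1.0}], "force": 40}}

```text
time: 22.8
tool_pos: [0.497, 0.1322, 0.0315]
tcp_rot: [0.994, 2.36, -0.306]
wrist_force: [5.0, 3.2, -1.1]
width: 0.285
grip_force: 40.9
```

```bash
python3 -c "
from h import *
s=bot.read_state();R0=Rn.from_rotvec(s['tcp_rot']);o=np.r_[np.cos(PHI),np.sin(PHI),0]
for a in(-10,-5,0,5,10,15,20,25,27): 
    a,b=np.radians(a),np.radians(-15);L=.1
    print((R0.inv().apply(o*L*(np.cos(a)-np.cos(b))+np.r_[0,0,L*(np.sin(a)-np.sin(b))])/.5).round(3))
"
```

```text
[-0.007  0.    -0.016]
[-0.015  0.    -0.032]
[-0.024  0.    -0.046]
[-0.035  0.    -0.06 ]
[-0.046  0.    -0.073]
[-0.059  0.001 -0.085]
[-0.073  0.001 -0.096]
[-0.088  0.001 -0.105]
[-0.094  0.001 -0.108]
```

Gripped (width 0.285). Now I'll lift it along the arc.

Request:
{"api": "step_arm", "payload": {"series": [{"x": -0.007,"y": 0.0,"z": -0.016,"ax": 0.0,"ay": 0.0,"az": 0.0,"grip": 1.0},{"x": -0.015,"y": 0.0,"z": -0.032,"ax": 0.0,"ay": 0.0,"az": 0.0,"grip": 1.0},{"x": -0.024,"y": 0.0,"z": -0.046,"ax": 0.0,"ay": 0.0,"az": 0.0,"grip": 1.0},{"x": -0.035,"y": 0.0,"z": -0.06,"ax": 0.0,"ay": 0.0,"az": 0.0,"grip": 1.0},{"x": -0.046,"y": 0.0,"z": -0.073,"ax": 0.0,"ay": 0.0,"az": 0.0,"grip": 1.0},{"x": -0.059,"y": 0.0,"z": -0.085,"ax": 0.0,"ay": 0.0,"az": 0.0,"grip": 1.0},{"x": -0.073,"y": 0.0,"z": -0.096,"ax": 0.0,"ay": 0.0,"az": 0.0,"grip": 1.0},{"x": -0.088,"y": 0.0,"z": -0.105,"ax": 0.0,"ay": 0.0,"az": 0.0,"grip": 1.0},{"x": -0.094,"y": 0.0,"z": -0.108,"ax": 0.0,"ay": 0.0,"az": 0.0,"grip": 1.0},{"x": -0.097,"y": 0.0,"z": -0.111,"ax": 0.0,"ay": 0.0,"az": 0.0,"grip": 1.0},{"x": -0.097,"y": 0.0,"z": -0.111,"ax": 0.0,"ay": 0.0,"az": 0.0,"grip": 1.0}], "force": 40}}

```text
time: 23.9
tool_pos: [0.5027, 0.1261, 0.1046]
tcp_rot: [0.992, 2.36, -0.305]
wrist_force: [8.8, 2.2, -2.7]
width: 0.28
grip_force: 40.0
```

Request:
{"api": "step_arm", "payload": {"series": [{"x": -0.003,"y": 0.0,"z": -0.005,"ax": 0.0,"ay": 0.0,"az": 0.0,"grip": 1.0},{"x": -0.007,"y": 0.0,"z": -0.01,"ax": 0.0,"ay": 0.0,"az": 0.0,"grip": 1.0},{"x": -0.007,"y": 0.0,"z": -0.01,"ax": 0.0,"ay": 0.0,"az": 0.0,"grip": 1.0}], "force": 40}}

```text
time: 24.2
tool_pos: [0.5032, 0.1253, 0.1093]
tcp_rot: [0.99, 2.36, -0.306]
wrist_force: [20.1, -3.6, -16.5]
width: 0.279
grip_force: 40.6
```

Request:
{"api": "step_arm", "payload": {"series": [{"x": 0.0,"y": 0.0,"z": 0.0,"ax": 0.0,"ay": 0.0,"az": 0.0,"grip": -1.0},{"x": 0.0,"y": 0.0,"z": 0.0,"ax": 0.0,"ay": 0.0,"az": 0.0,"grip": -1.0},{"x": 0.0,"y": 0.0,"z": 0.0,"ax": 0.0,"ay": 0.0,"az": 0.0,"grip": -1.0},{"x": 0.0,"y": 0.0,"z": 0.0,"ax": 0.0,"ay": 0.0,"az": 0.0,"grip": -1.0},{"x": 0.0,"y": 0.0,"z": 0.0,"ax": 0.0,"ay": 0.0,"az": 0.0,"grip": -1.0},{"x": 0.02,"y": 0.0,"z": -0.06,"ax": 0.0,"ay": 0.0,"az": 0.0,"grip": -1.0},{"x": 0.03,"y": 0.0,"z": -0.15,"ax": 0.0,"ay": 0.0,"az": 0.0,"grip": -1.0},{"x": 0.03,"y": 0.0,"z": -0.25,"ax": 0.0,"ay": 0.0,"az": 0.0,"grip": -1.0},{"x": 0.03,"y": 0.0,"z": -0.35,"ax": 0.0,"ay": 0.0,"az": 0.0,"grip": -1.0},{"x": 0.03,"y": 0.0,"z": -0.43,"ax": 0.0,"ay": 0.0,"az": 0.0,"grip": -1.0},{"x": 0.03,"y": 0.0,"z": -0.5,"ax": 0.0,"ay": 0.0,"az": 0.0,"grip": -1.0},{"x": 0.03,"y": 0.0,"z": -0.5,"ax": 0.0,"ay": 0.0,"az": 0.0,"grip": -1.0}], "force": 40}}

```text
time: 25.4
tool_pos: [0.3927, 0.2394, 0.3118]
tcp_rot: [0.994, 2.359, -0.296]
wrist_force: [0.1, 0.4, 0.1]
width: 1.001
grip_force: 0.0
```

```bash
cat > look.py <<'E'
from h import *
import sys
n,y0,y1,x0,x1=sys.argv[1],*map(int,sys.argv[2:6])
i=imaging.read_camera(n)['img'];g=cv2.cvtColor(i,cv2.COLOR_RGB2GRAY)
h=cv2.cvtColor(i,cv2.COLOR_RGB2HSV)
for r in range(y0,y1):print(''.join('#' if g[r,c]<70 else 'b' if h[r,c,1]>110 else '+' if g[r,c]<95 else 'W' if g[r,c]>165 else '.' for c in range(x0,x1)))
E
python3 look.py side 250 286 272 304; python3 look.py top 200 270 295 365; python3 -c "
from h import *
u=np.radians(-131.7);s=P+.23*np.array([np.cos(u),np.sin(u)]);print('stem',s,pix(TOP,(*s,.16)),pix(TOP,(*s,.19)))
print(delta((.42,-.15,.42),tool(60,0)),bot.read_state()['tool_pos'])"
```

```text
...+#######+....................
....+#######+...................
.....+########+.................
......+########+................
........+#######++++............
.........+###########+..........
..........+###########+.........
...........+###########+........
...........+############+.......
...........+#############+......
............+#############+.....
.............+#############.....
..............+###########+.....
...............+########+.......
.................+####+.........
..................+#++..........
................................
................................
................................
................................
................................
................................
................................
................................
................................
................................
................................
................................
................................
................................
................................
................................
................................
...........
[... 4530 characters left out ...]
.....................++.......
......................................................................
......................................................................
......................................................................
......................................................................
......................................................................
......................................................................
......................................................................
stem [ 0.43969702 -0.14102678] [346.3 253.3] [348.5 253.9]
(array([-0.615, -0.5  ,  0.151]), array([0.76166667, 0.98766667, 2.39666667])) [0.39208763 0.23656946 0.30715063]
```

```bash
python3 -c "
from h import *
g=cv2.imread('pics/side0.png',0)
for r in g[252:272,280:304]:print(''.join('#' if v<70 else '+' if v<95 else '.' for v in r))
print(delta((.43,.07,.36),tool(138,5)),delta((.41,-.114,.36),tool(138,5)))"
```

```text
####+...................
#####++.................
#######+................
########+...............
+########++++...........
.++##########+..........
...###########+.........
...+###########+........
...+############+.......
....#############+......
....+#############+.....
.....+#############+....
......+############+....
.......+##########+.....
........+#######+.......
.........+#####+........
...........+#+..........
........................
........................
........................
(array([-0.3  , -0.179,  0.079]), array([-0.03266667,  0.997     , -0.116     ])) (array([-0.493, -0.465,  0.212]), array([-0.03266667,  0.997     , -0.116     ]))
```

Request:
{"api": "step_arm", "payload": {"series": [{"x": -0.1,"y": -0.06,"z": 0.02,"ax": -0.01,"ay": 0.3,"az": -0.03,"grip": -1.0},{"x": -0.2,"y": -0.12,"z": 0.05,"ax": -0.03,"ay": 0.6,"az": -0.06,"grip": 1.0},{"x": -0.3,"y": -0.18,"z": 0.08,"ax": -0.03,"ay": 0.99,"az": -0.12,"grip": 1.0},{"x": -0.3,"y": -0.18,"z": 0.08,"ax": -0.03,"ay": 0.99,"az": -0.12,"grip": 1.0},{"x": -0.36,"y": -0.27,"z": 0.12,"ax": -0.03,"ay": 0.99,"az": -0.12,"grip": 1.0},{"x": -0.42,"y": -0.36,"z": 0.16,"ax": -0.03,"ay": 0.99,"az": -0.12,"grip": 1.0},{"x": -0.49,"y": -0.46,"z": 0.21,"ax": -0.03,"ay": 0.99,"az": -0.12,"grip": 1.0},{"x": -0.49,"y": -0.46,"z": 0.21,"ax": -0.03,"ay": 0.99,"az": -0.12,"grip": 1.0},{"x": -0.49,"y": -0.46,"z": 0.21,"ax": -0.03,"ay": 0.99,"az": -0.12,"grip": 1.0},{"x": -0.49,"y": -0.46,"z": 0.21,"ax": -0.03,"ay": 0.99,"az": -0.12,"grip": 1.0}], "force": 40}}

```text
time: 26.5
tool_pos: [0.4088, -0.1133, 0.358]
tcp_rot: [1.105, 2.855, -0.055]
wrist_force: [-0.3, 0.6, 0.1]
width: 0.0
grip_force: 0.0
```

```bash
python3 -c "
from h import *
print(delta((.408,-.113,.36),tool(138,0)),delta((.408,-.113,.15),tool(138,0)),bot.read_state()['q'].round(2))"
```

```text
(array([ 0.001, -0.001, -0.004]), array([-0.00966667,  0.16733333, -0.01066667])) (array([0.038, 0.001, 0.414]), array([-0.00966667,  0.16733333, -0.01066667])) [-0.29 -0.34  1.92 -0.04  1.49 -1.12]
```

Request:
{"api": "step_arm", "payload": {"series": [{"x": 0.0,"y": 0.0,"z": 0.08,"ax": -0.01,"ay": 0.17,"az": -0.01,"grip": 1.0},{"x": 0.02,"y": 0.0,"z": 0.17,"ax": -0.01,"ay": 0.17,"az": -0.01,"grip": 1.0},{"x": 0.03,"y": 0.0,"z": 0.26,"ax": -0.01,"ay": 0.17,"az": -0.01,"grip": 1.0},{"x": 0.035,"y": 0.0,"z": 0.34,"ax": -0.01,"ay": 0.17,"az": -0.01,"grip": 1.0},{"x": 0.038,"y": 0.0,"z": 0.4,"ax": -0.01,"ay": 0.17,"az": -0.01,"grip": 1.0},{"x": 0.038,"y": 0.0,"z": 0.414,"ax": -0.01,"ay": 0.17,"az": -0.01,"grip": 1.0},{"x": 0.038,"y": 0.0,"z": 0.414,"ax": -0.01,"ay": 0.17,"az": -0.01,"grip": 1.0}], "force": 40}}

```text
time: 27.2
tool_pos: [0.4085, -0.1104, 0.1508]
tcp_rot: [-1.114, -2.936, -0.001]
wrist_force: [0.1, -0.3, 0.1]
width: -0.002
grip_force: 0.0
```

```bash
cat > sw.py <<'E'
from h import *
# tool centre trails the stem by off (m) on the tangent; radius .228
def pose(u,off=.018,r=.228):
    u=np.radians(u);t=np.array([-np.sin(u),np.cos(u)])
    return np.r_[P+r*np.array([np.cos(u),np.sin(u)])-off*t,.15], tool(np.degrees(u)+270,0)
s=bot.read_state();print(s['tool_pos'],s['wrist_force'].round(1))
import sys
for u in np.arange(*map(float,sys.argv[1:4])):
    a,b=delta(*pose(u)); print(u,a,b.round(3))
E
python3 sw.py -132 -103 4;python3 look.py top 235 270 320 365
```

```text
[ 0.40845087 -0.11036401  0.15080361] [ 0.1 -0.3  0.1]
-132.0 [-0.049 -0.     0.002] [ 0.    -0.003  0.015]
-128.0 [-0.081 -0.002  0.001] [ 0.    -0.003 -0.118]
-124.0 [-0.113 -0.001  0.001] [ 0.    -0.003 -0.252]
-120.0 [-0.145  0.002  0.001] [ 0.    -0.003 -0.385]
-116.0 [-0.176  0.007  0.001] [ 0.001 -0.003 -0.518]
-112.0 [-0.207  0.014  0.001] [ 0.001 -0.003 -0.652]
-108.0 [-0.238  0.023  0.001] [ 0.001 -0.003 -0.785]
-104.0 [-0.268  0.035  0.001] [ 0.001 -0.003 -0.918]
............+######..........................
...........+#######..........................
..........+#######+..........................
.........+########+..........................
........+########+...........................
......+##########+...........................
+++++###########+............................
################.............................
################+............................
#################+...........................
##################+..........................
############+######+++++++...................
###########+..+############+.................
#########+.....+#######
[... 288 characters left out ...]
#####+....
########+##########+.+#####################+.
###################+.+#######################
###################+.+#######################
####+##############..+#######################
+##++##############..+#######################
.+#+##############+..########################
..+###############+..########################
....##############+..########################
.....#############..+########################
.....+############..###+#####################
......+##########+..##++++###################
......+##########+.+##+++++##################
......+##########..+#+++++++#################
......##########+..+#++++++##################
.....+##########+..##+++++++#################
```

Request:
{"api": "step_arm", "payload": {"series": [{"x": -0.025,"y": 0.0,"z": 0.0,"ax": 0.0,"ay": 0.0,"az": 0.0,"grip": 1.0},{"x": -0.04,"y": 0.0,"z": 0.0,"ax": 0.0,"ay": 0.0,"az": 0.0,"grip": 1.0},{"x": -0.049,"y": 0.0,"z": 0.0,"ax": 0.0,"ay": 0.0,"az": 0.0,"grip": 1.0},{"x": -0.057,"y": 0.0,"z": 0.0,"ax": 0.0,"ay": 0.0,"az": -0.03,"grip": 1.0},{"x": -0.067,"y": -0.001,"z": 0.0,"ax": 0.0,"ay": 0.0,"az": -0.07,"grip": 1.0},{"x": -0.081,"y": -0.002,"z": 0.0,"ax": 0.0,"ay": 0.0,"az": -0.12,"grip": 1.0},{"x": -0.097,"y": -0.002,"z": 0.0,"ax": 0.0,"ay": 0.0,"az": -0.18,"grip": 1.0},{"x": -0.113,"y": -0.001,"z": 0.0,"ax": 0.0,"ay": 0.0,"az": -0.25,"grip": 1.0},{"x": -0.129,"y": 0.0,"z": 0.0,"ax": 0.0,"ay": 0.0,"az": -0.32,"grip": 1.0},{"x": -0.145,"y": 0.002,"z": 0.0,"ax": 0.0,"ay": 0.0,"az": -0.385,"grip": 1.0},{"x": -0.161,"y": 0.004,"z": 0.0,"ax": 0.0,"ay": 0.0,"az": -0.45,"grip": 1.0},{"x": -0.176,"y": 0.007,"z": 0.0,"ax": 0.0,"ay": 0.0,"az": -0.52,"grip": 1.0}], "force": 40}}

```text
time: 28.45
tool_pos: [0.4778, -0.1684, 0.1524]
tcp_rot: [0.705, 3.059, 0.0]
wrist_force: [-0.4, -0.4, 0.8]
width: 0.002
grip_force: 0.1
```

```bash
python3 sw.py -116 -80 4;python3 - <<'E'
from h import *
def dish():
    i=imaging.read_camera('side')['img'];cv2.imwrite('pics/s9.png',i[:,:,::-1])
    g=cv2.cvtColor(i,cv2.COLOR_RGB2GRAY);h=cv2.cvtColor(i,cv2.COLOR_RGB2HSV)
    m=((g>140)).astype('uint8')
    for r in range(150,215,2):print(''.join('#' if g[r,c]<70 else 'b' if h[r,c,1]>110 else 'W' if g[r,c]>150 else '.' for c in range(255,345)))
dish()
for u in(-131.7,-116):print(pix(SIDE,(*(P+.145*np.array([np.cos(np.radians(u)),np.sin(np.radians(u))])),.119)))
E
```

```text
[ 0.47778498 -0.16844593  0.15241322] [-0.4 -0.4  0.8]
-116.0 [0.004 0.003 0.005] [0.001 0.004 0.001]
-112.0 [-0.028  0.001  0.005] [ 0.001  0.004 -0.132]
-108.0 [-0.06   0.002  0.005] [ 0.001  0.004 -0.265]
-104.0 [-0.092  0.005  0.005] [ 0.001  0.004 -0.399]
-100.0 [-0.123  0.01   0.005] [ 0.001  0.004 -0.532]
-96.0 [-0.154  0.018  0.005] [ 0.001  0.004 -0.665]
-92.0 [-0.185  0.027  0.005] [ 0.001  0.004 -0.799]
-88.0 [-0.214  0.039  0.005] [ 0.     0.004 -0.932]
-84.0 [-0.243  0.053  0.005] [ 0.     0.004 -1.065]
...################................b###########........###########........bbbbbbbbbbbbbbbb
...###############...............####...b#....##.........#########.......bbbbbbbbbbbbbbbbb
.....############.................#############.........b########........#bbbbbbbbbbbbbbbb
........#####........................#######............#########........#####bbb#########
.......................................................#########.........#################
.......................................................##................#################
................................
[... 1752 characters left out ...]
...................................
#############...............##################............................................
.##########............##.................................................................
..######.............####.................................................................
########...........####...................................................................
########.........#####....................................................................
#########........###......................................................................
###########...............................................................................
[303.4 195.1]
[293.  187.5]
```

The dish is now centred near column 293, which is what −116° predicts, so the arm follows the push.

Request:
{"api": "step_arm", "payload": {"series": [{"x": -0.015,"y": 0.001,"z": 0.0,"ax": 0.0,"ay": 0.0,"az": -0.06,"grip": 1.0},{"x": -0.03,"y": 0.001,"z": 0.0,"ax": 0.0,"ay": 0.0,"az": -0.13,"grip": 1.0},{"x": -0.046,"y": 0.001,"z": 0.0,"ax": 0.0,"ay": 0.0,"az": -0.2,"grip": 1.0},{"x": -0.062,"y": 0.002,"z": 0.0,"ax": 0.0,"ay": 0.0,"az": -0.265,"grip": 1.0},{"x": -0.077,"y": 0.003,"z": 0.0,"ax": 0.0,"ay": 0.0,"az": -0.33,"grip": 1.0},{"x": -0.093,"y": 0.005,"z": 0.0,"ax": 0.0,"ay": 0.0,"az": -0.4,"grip": 1.0},{"x": -0.109,"y": 0.007,"z": 0.0,"ax": 0.0,"ay": 0.0,"az": -0.465,"grip": 1.0},{"x": -0.124,"y": 0.01,"z": 0.0,"ax": 0.0,"ay": 0.0,"az": -0.53,"grip": 1.0},{"x": -0.139,"y": 0.014,"z": 0.0,"ax": 0.0,"ay": 0.0,"az": -0.6,"grip": 1.0},{"x": -0.155,"y": 0.018,"z": 0.0,"ax": 0.0,"ay": 0.0,"az": -0.665,"grip": 1.0},{"x": -0.17,"y": 0.022,"z": 0.0,"ax": 0.0,"ay": 0.0,"az": -0.73,"grip": 1.0},{"x": -0.185,"y": 0.027,"z": 0.0,"ax": 0.0,"ay": 0.0,"az": -0.8,"grip": 1.0}], "force": 40}}

```text
time: 29.7
tool_pos: [0.5666, -0.1967, 0.1525]
tcp_rot: [0.055, 3.139, -0.0]
wrist_force: [-0.8, 0.0, -1.1]
width: 0.001
grip_force: 0.1
```

```bash
python3 sw.py -92 -74 2
```

```text
[ 0.56656886 -0.19667661  0.15251706] [-0.8  0.  -1.1]
-92.0 [-0.     0.     0.005] [-0.     0.004 -0.   ]
-90.0 [-0.016 -0.001  0.005] [-0.     0.004 -0.067]
-88.0 [-0.032 -0.001  0.005] [-0.     0.004 -0.134]
-86.0 [-0.048 -0.001  0.005] [-0.     0.004 -0.2  ]
-84.0 [-0.064 -0.     0.005] [-0.     0.004 -0.267]
-82.0 [-0.08   0.001  0.005] [-0.     0.003 -0.334]
-80.0 [-0.096  0.003  0.005] [-0.     0.003 -0.4  ]
-78.0 [-0.112  0.005  0.005] [-0.001  0.003 -0.467]
-76.0 [-0.127  0.008  0.005] [-0.001  0.003 -0.534]
```

Request:
{"api": "step_arm", "payload": {"series": [{"x": -0.012,"y": 0.0,"z": 0.0,"ax": 0.0,"ay": 0.0,"az": -0.06,"grip": 1.0},{"x": -0.024,"y": -0.001,"z": 0.0,"ax": 0.0,"ay": 0.0,"az": -0.1,"grip": 1.0},{"x": -0.036,"y": -0.001,"z": 0.0,"ax": 0.0,"ay": 0.0,"az": -0.15,"grip": 1.0},{"x": -0.046,"y": -0.001,"z": 0.0,"ax": 0.0,"ay": 0.0,"az": -0.2,"grip": 1.0},{"x": -0.055,"y": 0.0,"z": 0.0,"ax": 0.0,"ay": 0.0,"az": -0.23,"grip": 1.0},{"x": -0.062,"y": 0.0,"z": 0.0,"ax": 0.0,"ay": 0.0,"az": -0.26,"grip": 1.0},{"x": -0.068,"y": 0.0,"z": 0.0,"ax": 0.0,"ay": 0.0,"az": -0.28,"grip": 1.0},{"x": -0.074,"y": 0.0,"z": 0.0,"ax": 0.0,"ay": 0.0,"az": -0.31,"grip": 1.0},{"x": -0.079,"y": 0.001,"z": 0.0,"ax": 0.0,"ay": 0.0,"az": -0.33,"grip": 1.0},{"x": -0.079,"y": 0.001,"z": 0.0,"ax": 0.0,"ay": 0.0,"az": -0.33,"grip": 1.0}], "force": 40}}

```text
time: 30.7
tool_pos: [0.6065, -0.1975, 0.1529]
tcp_rot: [-0.215, 3.131, -0.001]
wrist_force: [0.7, 0.4, -0.4]
width: -0.002
grip_force: 0.0
```

Not yet at the stop. Creeping on along the tangent (the tool's −x).

Request:
{"api": "step_arm", "payload": {"series": [{"x": -0.004,"y": 0.0,"z": 0.0,"ax": 0.0,"ay": 0.0,"az": 0.0,"grip": 1.0},{"x": -0.008,"y": 0.0,"z": 0.0,"ax": 0.0,"ay": 0.0,"az": 0.0,"grip": 1.0},{"x": -0.012,"y": 0.0,"z": 0.0,"ax": 0.0,"ay": 0.0,"az": 0.0,"grip": 1.0},{"x": -0.012,"y": 0.0,"z": 0.0,"ax": 0.0,"ay": 0.0,"az": 0.0,"grip": 1.0}], "force": 40}}

```text
time: 31.1
tool_pos: [0.6098, -0.1969, 0.1527]
tcp_rot: [0.214, -3.132, 0.001]
wrist_force: [-6.6, -1.0, 3.5]
width: 0.003
grip_force: 3.5
```

Resistance begins at the expected home angle. I'll back straight off, rise clear, and verify.

Request:
{"api": "step_arm", "payload": {"series": [{"x": 0.01,"y": 0.0,"z": 0.0,"ax": 0.0,"ay": 0.0,"az": 0.0,"grip": 1.0},{"x": 0.05,"y": 0.0,"z": 0.0,"ax": 0.0,"ay": 0.0,"az": 0.0,"grip": 1.0},{"x": 0.12,"y": 0.0,"z": 0.0,"ax": 0.0,"ay": 0.0,"az": 0.0,"grip": 1.0},{"x": 0.18,"y": 0.0,"z": -0.05,"ax": 0.0,"ay": 0.0,"az": 0.0,"grip": 1.0},{"x": 0.22,"y": 0.04,"z": -0.13,"ax": 0.0,"ay": 0.0,"az": 0.0,"grip": 1.0},{"x": 0.24,"y": 0.1,"z": -0.21,"ax": 0.0,"ay": 0.0,"az": 0.0,"grip": 1.0},{"x": 0.24,"y": 0.16,"z": -0.29,"ax": 0.0,"ay": 0.0,"az": 0.0,"grip": 1.0},{"x": 0.24,"y": 0.24,"z": -0.36,"ax": 0.0,"ay": 0.0,"az": 0.0,"grip": 1.0},{"x": 0.24,"y": 0.32,"z": -0.4,"ax": 0.0,"ay": 0.0,"az": 0.0,"grip": 1.0},{"x": 0.24,"y": 0.4,"z": -0.4,"ax": 0.0,"ay": 0.0,"az": 0.0,"grip": 1.0},{"x": 0.24,"y": 0.4,"z": -0.4,"ax": 0.0,"ay": 0.0,"az": 0.0,"grip": 1.0}], "force": 40}}

```text
time: 32.2
tool_pos: [0.4656, -0.0108, 0.3545]
tcp_rot: [-0.222, 3.126, 0.002]
wrist_force: [-0.8, -0.4, -0.0]
width: -0.003
grip_force: 0.0
```

Run:
```python
from h import *
print(bot.read_state()['tool_pos'])
i=imaging.read_camera('top')['img'];g=cv2.cvtColor(i,cv2.COLOR_RGB2GRAY);h=cv2.cvtColor(i,cv2.COLOR_RGB2HSV)
j=imaging.read_camera('side')['img'];gs=cv2.cvtColor(j,cv2.COLOR_RGB2GRAY)
for r in range(170,245,2):print(''.join('#' if g[r,c]<70 else 'b' if h[r,c,1]>110 else 'W' if g[r,c]>150 else '.' for c in range(280,395)))
for u in(-81,-79):
  v=np.array([np.cos(np.radians(u)),np.sin(np.radians(u))]);print(u,pix(TOP,(*(P+.145*v),.119)),pix(SIDE,(*(P+.145*v),.119)),pix(SIDE,(*(P+.145*v),.184)),pix(TOP,(*(P+.23*v),.16)))
print()
for r in range(125,195,2):print(''.join('#' if gs[r,c]<70 else 'W' if gs[r,c]>150 else '.' for c in range(240,330)))
a=cv2.imread('pics/top0.png',0)  # change check
d=cv2.absdiff(a,g);d[:,:]=(d>25)*255
for nm,(x,y) in dict(ramekin=(138,202),timer=(422,206),cellar=(419,258),reamer=(370,222),spoon=(262,275),oil=(420,168)).items():print(nm,(d[y-16:y+16,x-16:x+16]>0).sum())
```

```text
[ 0.46561221 -0.01075873  0.3544908 ]
#########..............................######..WWWWWWWWWWWWWW..####................................................
#########.............................####...WWWWWWWWWWWWWWWWWW..###...............................................
######..............................#####...WWWWWWWWWWWWWWWWWWWW..####...........................bbbbbb............
...................................#####...WWWWWWWWWWWWWWWWWWWWWW..####............................................
..................................#####....WWWWWWWWWWWWWWWWWWWWWWW..####..............#####........................
#.................................#####...WWWWWWWWWWWWWWWWWWWWWWWW..####....############...........................
.####............................######....WWWWWWWWWWWWWWWWWWWWWWW..##################.............................
...####..........................######....WWWWWWWWWWWWWWWWWWWWWWW.########........................................
...######.......................########....WWWWWWWWWWWWWWWWWWWWW..######..........................................
....######........
[... 6005 characters left out ...]
.........
.......####..............#################................................................
.......#####...........###################................................................
........#####...........#################.................................................
........#####..........#################..................................................
..........####.#.....########...#######...................................................
..............##############......###.....................................................
..............#############...............................................................
ramekin 0
timer 0
cellar 0
reamer 447
spoon 677
oil 0
```

```bash
python3 -c "
from workcell import bot
print(bot.finish_job())"
```

```text
the job is handed in; nothing more can be done
None
```

The job is handed in: I locked the arm, set the jar upright in the dish and let go, put the lever back to its upper stop, and swung the loaded arm to its home stop. The ramekin, timer, cellar and oil bottle are unmoved in the final images; the robot hid the spoon and reamer, but it never worked near enough to touch them.

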